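Charge and start the frame polisher

TASK

Use the scoop to move every wooden polishing ball from the stock bin into the bowl of the polisher, never touching a ball with the gripper's fingers. When all are in, slide the flat cover into the grooves over the bowl until it is fully home against the stop, and only then press the start button all the way down. The scoop must end standing flat on the middle of its cork pad; leave everything else on the bench where it is.

Things in the scene. Friction and masses are not known exactly. Their poses are not given: they have to be found in the camera images.
- bin: Grey open stock bin, fixed, left or right of the polisher; 122 mm wide outside, walls 5 mm, top 85 mm above the bench all round; inside x = -115 to +130 mm, y = -56 to +56 mm. Origin on the bench, z up. Trough floor: level, 8 mm up, from x = 0 to +100 mm; behind x = 0 a ramp rises at 15 degrees, beyond +100 mm one at 50 degrees: balls roll back to the level part.
- polisher: White vibratory polisher, fixed: base 170 x 170 mm carrying a square open bowl, low console at its +y side (out to y = 143 mm, top 30 mm) with the start button. Origin: underside on the bench, below the bowl's centre; z up; front, where the cover enters, is -x. Highest point 102.5 mm. Bowl front wall top at 88 mm; back wall top at 102.5 mm, its face at x = +72 mm stops the cover.
- bowl (a point): Centre of the bowl's inner floor, 20 mm above the bench; axes as the polisher's. The bowl is 130 (x) x 120 mm (y) inside, its walls 68 mm high or more.
- cover_home (a point): Cover's origin when fully home, 88 mm above the bench; axes as polisher's: push to +x, cover x along it (either way round). Side ledges at 88 mm run from polisher x = -100 to +78 mm. From x = -72 mm on, lips (z 96.5 to 102.5 mm) make grooves over them 139 mm wide, 8.5 mm high, leaving a 120 mm wide mouth; ahead of that the ledges are open above, with flared guides at the sides.
- start (a joint): Start button's travel in m: 0 up, 0.006 fully down; spring, fully down takes 5 N; counts as pressed beyond 0.0045.
- start_top (a point): Centre of the start button's top when up (it moves down with the button); round, 28 mm wide, pressed straight down; 48 mm above the bench, at x = -30, y = +112 mm of the polisher.
- mat: Black rubber bench mat, fixed, 330 (its x) x 180 x 3 mm, with a thin 130 mm square cork pad inlaid at its +x half; the scoop starts on the pad, the cover lies on the -x half. Origin: centre of its underside. It stands on the other side of the polisher from the bin.
- pad (a point): Centre of the cork pad, on the mat's top, 3 mm above the bench.
- scoop: Loose aluminium scoop, 0.14 to 0.24 kg: pan from x = -30 to +45 mm (open lip), 102 mm wide, floor 2.5 mm thick; side walls 42 mm high (x = -30 to +31 mm), inside 87 mm apart at the back, 95 in front; back wall 44 mm high; upright black handle behind it, x = -44 to -30 mm, 30 mm wide, up to z = 110 mm: grip across x, some 90 mm up. Origin: on the underside, z up. Holds about 6 balls.
- cover: Aluminium cover slab about 0.2 to 0.33 kg, loose, 142 (its x) x 136 (its y) x 6 mm, with a black grip ridge across its middle: 14 mm thick (x), 70 mm long (y), top 52 mm above the underside. Origin: centre of the underside, z up. It starts flat on the mat.
- ball0: Beech polishing ball, 30 mm across, 12 g, starts in the bin; origin at its centre. 6 to 9 are present, the others absent (None). Rolls on slopes of more than about 10 degrees.
- ball1: Beech polishing ball, 30 mm across, 12 g, starts in the bin; origin at its centre. 6 to 9 are present, the others absent (None). Rolls on slopes of more than about 10 degrees.
- ball2: Beech polishing ball, 30 mm across, 12 g, starts in the bin; origin at its centre. 6 to 9 are present, the others absent (None). Rolls on slopes of more than about 10 degrees.
- ball3: Beech polishing ball, 30 mm across, 12 g, starts in the bin; origin at its centre. 6 to 9 are present, the others absent (None). Rolls on slopes of more than about 10 degrees.
- ball4: Beech polishing ball, 30 mm across, 12 g, starts in the bin; origin at its centre. 6 to 9 are present, the others absent (None). Rolls on slopes of more than about 10 degrees.
- ball5: Beech polishing ball, 30 mm across, 12 g, starts in the bin; origin at its centre. 6 to 9 are present, the others absent (None). Rolls on slopes of more than about 10 degrees.
- ball6: Beech polishing ball, 30 mm across, 12 g, starts in the bin; origin at its centre. 6 to 9 are present, the others absent (None). Rolls on slopes of more than about 10 degrees.
- ball7: Beech polishing ball, 30 mm across, 12 g, starts in the bin; origin at its centre. 6 to 9 are present, the others absent (None). Rolls on slopes of more than about 10 degrees.
- ball8: Beech polishing ball, 30 mm across, 12 g, starts in the bin; origin at its centre. 6 to 9 are present, the others absent (None). Rolls on slopes of more than about 10 degrees.
- case: Blue spectacle case, 150 x 56 x 34 mm, in front of the polisher: a bystander, leave it alone. Origin: centre of the underside.
- screwdriver: Screwdriver, 160 mm, lying on the bench: a bystander.
- spectacles: Black spectacles, 130 mm wide, 125 mm deep, 45 mm high, behind the polisher: a bystander.
- spray: Spray bottle, 48 mm across, 140 mm tall, behind the polisher: a bystander. Origin: centre of the underside.
- pot: White pot, 64 mm across, 70 mm tall, behind on the right: a bystander. Origin: centre of the underside.

How it is judged:
By the outcome, as a careful person would: the job done as asked, in the order asked, and still so for the second after the job is handed in, with the robot touching nothing.
Of ball0, ball1, ball2, ball3, ball4, ball5, ball6, ball7, ball8 only 6 to 9 are there at a start; the rules pass over those that are not, and their reading is None.
At some moment in a run one of scoop, cover may be knocked a few centimetres aside while the robot is not near it.
It also fails if it takes over 210 s, if anything falls off the work surface, if the arm or the gripper's body presses on something with over 40 N, if the wrist force passes 120 N, or if a joint passes its speed limit or range.

ROBOT

A 7-joint arm with a two-finger parallel gripper is mounted at the origin on the work surface. World frame = base frame: x ahead of the robot, y to its left, z up, the work surface at z = 0. Lengths are in m, angles in rad, forces in N, time in s.
With the tool pointing down it reaches from about 0.4 to 0.875 m from the base axis. Payload 19.3 kg.
Tool frame: the origin (TCP) lies at the very end of the fingers, on their centre line; the grasp point (between the pads) lies 19 mm behind it; z points along the fingers, y is the line along which they close (so a half turn about z gives the same grasp; the last joint's range is limited). The gripper opens to 85 mm and grips with 20 to 120 N. Pads are 22 mm wide; open, the fingers measure 114 mm over their backs; the gripper's body (76 mm by 85 mm) begins 54 mm behind the grasp point. The pads swing forward as they close: fully open they stand 13 mm farther back than shut.
Start: joints at [1.245, 0.521, -0.036, 1.599, 0.021, 1.021, -0.113], TCP at [0.158, -0.605, 0.231] pointing down, gripper open.
Joint ranges: [-2.91, 2.91], [-0.3, 2.13], [-1.5, 1.42], [0.17, 2.43], [-1.26, 4.41], [0.16, 1.93], [-2.52, 2.52]. Speed limits (rad/s): [1.89, 1.89, 2.39, 2.39, 3.01, 3.01, 3.01].

INTERFACE

Orientations are given as [roll, pitch, yaw] about the fixed x, y, z axes, in that order (R = Rz(yaw) Ry(pitch) Rx(roll)).
In Python, from workcell import monitor, optics, workorder gives the robot as it stands.
- The arm moves only by the tool apply_moves, never from a script. Its arguments are lists of equal length, an entry for each row: "linear": the shift along the tool's x, y, z each as a share of 0.1 m, from -1 to 1, a list of three; "delta_rot": the turn, a rotation vector about the tool's x, y, z each as a share of 120 degrees, from -1 to 1, a list of three. A call has exactly 5 rows; each row is the pose to reach, as a shift and turn from the pose commanded when the call began, along the tool's axes at that moment; what a row does not reach only later rows make up. A row lasts 1/12 s, in which the tool goes at most 41.7 mm and 7.16 degrees, less where a joint would pass 70% of its speed; a pose out of reach is approached as far as the arm can. A call with a number of a shift or a turn outside -1 to 1 is refused whole. A call with a gripper value outside its range is refused whole. "gripper" is the opening, from -1 (shut) to 1 (fully open), set as the call begins (left out, the last holds). The fingers move at their own pace and stop on an object; "force" is the grip in N (left out, the last holds). Time passes only in rows, so rows that repeat a pose let the fingers close, or fill a call up. It gives the time, the measured TCP pose, the force, the opening and the grip force at its end, in the units of the state.
- monitor.observe(): the state, without advancing time (a new reading comes with each control period).
- optics.grab_frame(name): name is "scene" or "top"; returns (picture, depth): 384x512x3 uint8, red, green, blue; 384x512 float32, m along the optical axis (not along the pixel's ray), 0 where there is no reading.
- optics.camera_info(name): a dict with "fx", "fy", "cx", "cy" (pixels), "rvec" (rotation vector, rad) and "tvec" (3), from world to camera coordinates, as OpenCV has them. Camera axes: x right, y down, z forward; pixel columns grow to the right and rows downward; lengths in m; the calibration is good to about 2 mm. A picture is of the moment at which its call begins. camera_info takes no time and is no camera call.
- workorder.job_done(): hands the job in; it is judged then, once.
The state is a dict: "clock": time; "qpos": joint angles; "qd": joint speeds; "joint_efforts": joint torques, N m; "position": TCP position; "tool_rot": TCP orientation; "force": force on the tool from outside, world axes, zero at the start; "moment": the same for the moment, N m; "grip_width": finger opening in m; "finger_force": force on a finger pad.
Only numpy, scipy, OpenCV 4.12 (cv2) and the standard library are available. Lean on these libraries where they do the work, as an engineer would, in place of code of your own. Each camera call takes 0.05 s, during which the arm holds its last target. There are 200 camera calls.

## Working session

There is one attempt and no reset: what is moved stays moved. The work goes in short steps, Python scripts to look and compute and a tool call to move; the robot and the scene stay as the last step left them, time stands still between calls to the robot, and variables do not carry over. Pictures are saved under pics/ and viewed, at most 14 in all, crops included, and the job is handed in when it is done.

Besides the shell and the picture viewer there is one more tool, called after ">>>" as name(argument=value, ...) on one line, values as JSON. apply_moves: Moves the arm, as the interface text tells. Its arguments: {"type":"object","properties":{"linear":{"type":"array"},"delta_rot":{"type":"array"},"gripper":{"type":"number"},"force":{"type":"number"}},"required":["linear","delta_rot"]}

```bash
ls; mkdir -p pics; cat > h.py <<'E'
import numpy as np, cv2
from workcell import monitor, optics, workorder
from scipy.spatial.transform import Rotation as R
def cam(n):
    c=optics.camera_info(n); return c, cv2.Rodrigues(np.array(c['rvec'],float))[0], np.array(c['tvec'],float)
def cloud(n,d):
    c,Rm,t=cam(n); v,u=np.mgrid[0:384,0:512]
    P=np.stack([(u-c['cx'])/c['fx']*d,(v-c['cy'])/c['fy']*d,d],-1)
    return (P-t)@Rm
def plane(n,u,v,z):
    c,Rm,t=cam(n); r=np.array([(u-c['cx'])/c['fx'],(v-c['cy'])/c['fy'],1])@Rm; o=-t@Rm
    return o+r*(z-o[2])/r[2]
def proj(n,p):
    c,Rm,t=cam(n); q=Rm@np.array(p)+t; return q[0]/q[2]*c['fx']+c['cx'],q[1]/q[2]*c['fy']+c['cy']
def save(n,name):
    im,d=optics.grab_frame(n); cv2.imwrite('pics/'+name+'.png',im[:,:,::-1]); np.savez('/tmp/'+name+'.npz',im=im,d=d); return im,d
E
python3 - <<'E'
from h import *
for n in('scene','top'):
    save(n,n+'0'); c,Rm,t=cam(n); print(n,-t@Rm,Rm[2],c['fx'])
print(monitor.observe())
E
```

```text
pics
scene [ 0.98250736 -0.39003204  0.71884881] [-0.47801448  0.4658649  -0.7446288 ] 370.2920840964436
top [0.50373967 0.00675234 0.95216035] [ 0.06313012  0.02600997 -0.99766631] 373.561082920875
{'clock': 0.1, 'qpos': array([ 1.24479259,  0.52197871, -0.03634842,  1.59994464,  0.02123187,
        1.02111533, -0.11278801]), 'qd': array([-0.00078337, -0.00273317, -0.00044436, -0.00064524, -0.00014089,
       -0.00118508,  0.00057033]), 'joint_efforts': array([ 3.64125895e-03, -9.28484774e+01,  1.98391378e+00, -3.70529330e+01,
        1.81727117e-02,  5.42832611e-03,  6.86181761e-05]), 'position': array([ 0.15803148, -0.60437307,  0.2307702 ]), 'tool_rot': array([-3.14053657e+00,  9.13420705e-05,  2.55839546e-01]), 'force': array([ 0.31592169, -1.2188787 ,  0.48748069]), 'moment': array([-0.02570909,  0.07098037, -0.01129174]), 'finger_force': 0.0, 'grip_width': 0.08573010665156429}
```

View pics/scene0.png

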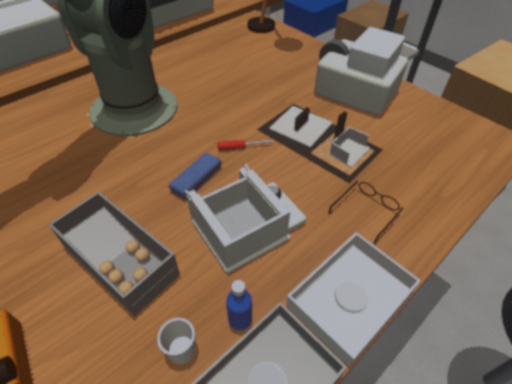

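View pics/top0.png

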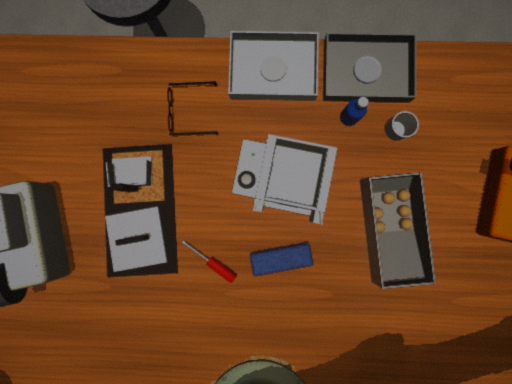

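```bash
cat > m.py <<'E'
from h import *
f=np.load('/tmp/top0.npz'); im,d=f['im'],f['d']; P=cloud('top',d); X,Y,Z=P[...,0],P[...,1],P[...,2]
def box(u0,v0,u1,v1):
    m=np.zeros(Z.shape,bool); m[v0:v1,u0:u1]=1; return m&(d>0)
def rect(m,nm):
    q=P[m][:,:2].astype(np.float32); r=cv2.minAreaRect(q*1000); print(nm,m.sum(),np.round(r[0],1),np.round(r[1],1),round(r[2],2),'z',np.round(np.percentile(P[m][:,2],[5,50,95])*1000,1))
rect(box(360,165,440,292)&(abs(Z-.085)<.01),'bin rim')
rect(box(228,130,342,226)&(Z>.08),'pol top')
rect(box(228,130,268,205)&(abs(Z-.03)<.006),'console')
rect(box(95,140,180,280)&(abs(Z-.003)<.006)&(im.sum(2)<120),'mat')
rect(box(95,200,180,280)&(Z>.03),'ridge')
rect(box(95,200,180,280)&(im.min(2)>90)&(Z<.03),'cover')
rect(box(95,140,180,205)&(Z>.035)&(Z<.06),'scoop walls')
rect(box(95,140,180,205)&(Z>.075),'handle')
h=im[...,0].astype(int)-im[...,2]
rect(box(110,145,168,208)&(h>60)&(Z<.02),'cork')
print('bal')
m=(box(372,178,430,280)&(h>50)).astype(np.uint8); n,l,s,c=cv2.connectedComponentsWithStats(m); print(s[1:,4],c[1:].round(1))
big=np.hstack([cv2.resize(im[135:225,220:345],None,fx=3.2,fy=3.2),cv2.resize(im[170:260,365:440],None,fx=3.2,fy=3.2)])
bg=np.load('/tmp/scene0.npz')['im']; b2=cv2.resize(bg[95:315,50:390],(640,414))
o=np.zeros((288,640,3),np.uint8); o[:big.shape[0],:big.shape[1]]=big[:288,:640]
cv2.imwrite('pics/crop.png',o[:,:,::-1])
b=np.hstack([cv2.resize(bg[195:310,45:185],None,fx=3,fy=3),cv2.resize(im[140:280,95:180],(210,345))])
cv2.imwrite('pics/crop2.png',cv2.resize(b,None,fx=1.2,fy=1.2)[:,:,::-1])
E
python3 m.py
```

```text
bin rim 1119 [ 467.6 -310.6] [255.3 123.6] 7.1 z [76.6 85.3 88.7]
pol top 1850 [577.2 -63.7] [160.2 178.6] 80.01 z [ 87.4 103.1 106.2]
console 1101 [606.5  45. ] [143.   84.3] 2.56 z [28.1 31.5 34.2]
mat 2875 [497.7 321.9] [329.7 179.9] 5.18 z [1.9 4.6 7.3]
ridge 188 [423.1 326.7] [13.9 71. ] 11.85 z [39.8 56.  59. ]
cover 2771 [423.4 327.3] [142.3 138. ] 11.83 z [ 7.8 10.7 13.6]
scoop walls 192 [578.7 344.8] [ 74.4 102.2] 4.9 z [36.4 45.7 51.1]
handle 123 [548.7 340.4] [14.1 29.3] 5.74 z [ 81.5 112.9 116.5]
cork 1282 [592.1 333. ] [151.3 135.8] 4.95 z [1.9 5.  7.8]
bal
[214 100  98 101  70 105  75] [[427.  197.3]
 [404.  194.9]
 [388.9 197.6]
 [404.8 210.4]
 [378.4 212.9]
 [406.4 223.4]
 [380.2 226.4]]
```

View pics/crop2.png

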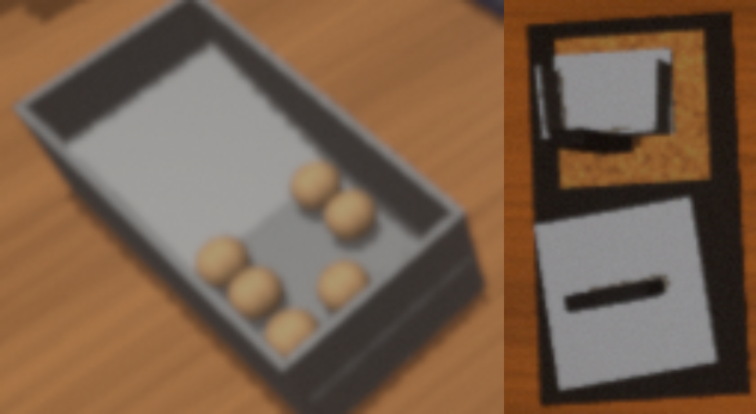

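View pics/crop.png

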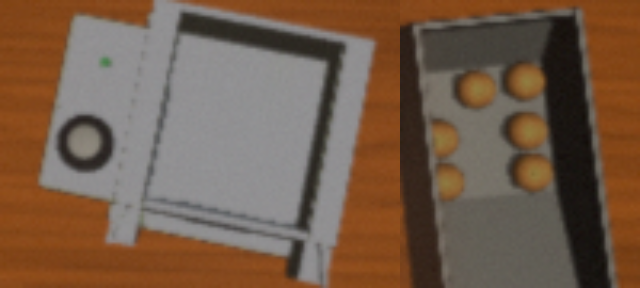

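```bash
cat >> h.py <<'E'
def here():
    s=monitor.observe(); return np.array(s['position']),R.from_euler('xyz',s['tool_rot'])
def plan(goals,start=None,dp=3):
    """goals: list of (pos, Rotation, ncalls): prints the last row of each call; straight interpolation"""
    p,r=start or here()
    for g,q,n in goals:
        p0,r0=p,r; w=(r0.inv()*q).as_rotvec(); 
        for i in range(n):
            t=(i+1)/n; pt=p0+t*(np.array(g)-p0); rt=r0*R.from_rotvec(w*t)
            L=np.round(r.inv().apply(pt-p)/.1,dp); D=np.round((r.inv()*rt).as_rotvec()/np.radians(120),dp)
            print('L',L.tolist(),'D',D.tolist(), '' if abs(L).max()<=1 and np.degrees(np.linalg.norm(D)*np.radians(120))<36 else 'TOO FAR')
            p=p+r.apply(L*.1); r=r*R.from_rotvec(D*np.radians(120))
    return p,r
def down(yaw): return R.from_euler('xyz',[np.pi,0,yaw])
E
python3 - <<'E'
from h import *
y=np.pi/2
plan([([.45,-.2,.26],down(.256),5),([.45,-.2,.26],down(y+.09),3),([.5487,.3404,.20],down(y+.09),6)])
# ball positions in bin frame
c=np.array([460.2,-311.5])/1e3; a=np.radians(7.1); M=np.array([[np.cos(a),np.sin(a)],[-np.sin(a),np.cos(a)]])
for u,v in [(404,194.9),(388.9,197.6),(404.8,210.4),(378.4,212.9),(406.4,223.4),(380.2,226.4)]:
    print((M@(plane('top',u,v,.03)[:2]-c)*1000).round(0))
E
```

```text
L [0.77, -0.635, -0.058] D [-0.0, 0.0, -0.0] 
L [0.769, -0.634, -0.058] D [-0.0, 0.0, -0.0] 
L [0.77, -0.635, -0.058] D [-0.0, 0.0, -0.0] 
L [0.769, -0.635, -0.057] D [-0.0, 0.0, -0.0] 
L [0.77, -0.635, -0.058] D [-0.001, 0.0, -0.0] 
L [-0.0, 0.0, -0.0] D [0.0, 0.0, -0.224] 
L [-0.0, 0.0, -0.0] D [0.0, 0.0, -0.223] 
L [-0.0, 0.0, -0.0] D [0.0, 0.0, -0.224] 
L [0.882, 0.245, 0.099] D [0.0, 0.0, 0.0] 
L [0.882, 0.245, 0.099] D [0.0, 0.0, 0.0] 
L [0.883, 0.245, 0.099] D [0.0, 0.0, 0.0] 
L [0.882, 0.245, 0.099] D [0.0, 0.0, 0.0] 
L [0.882, 0.246, 0.099] D [0.0, 0.0, 0.0] 
L [0.882, 0.245, 0.099] D [0.0, 0.0, 0.0] 
[ 86. -37.]
[83.  0.]
[ 49. -34.]
[49. 30.]
[ 17. -34.]
[16. 30.]
```

>>> apply_moves(linear=[[0.77,-0.635,-0.06],[0.77,-0.635,-0.06],[0.77,-0.635,-0.06],[0.77,-0.635,-0.06],[0.77,-0.635,-0.06]], delta_rot=[[0,0,0],[0,0,0],[0,0,0],[0,0,0],[0,0,0]], gripper=1)

```text
clock: 0.52
position: [0.2172, -0.5232, 0.2374]
tool_rot: [3.142, -0.0, 0.257]
force: [0.0, -1.2, -0.1]
grip_width: 0.0854
finger_force: 0.0
```

>>> apply_moves(linear=[[0.77,-0.635,-0.06],[0.77,-0.635,-0.06],[0.77,-0.635,-0.06],[0.77,-0.635,-0.06],[0.77,-0.635,-0.06]], delta_rot=[[0,0,0],[0,0,0],[0,0,0],[0,0,0],[0,0,0]])

```text
clock: 0.93
position: [0.2749, -0.4432, 0.2433]
tool_rot: [3.141, 0.0, 0.256]
force: [-1.1, -0.2, -0.5]
grip_width: 0.0856
finger_force: 0.0
```

>>> apply_moves(linear=[[0.77,-0.635,-0.06],[0.77,-0.635,-0.06],[0.77,-0.635,-0.06],[0.77,-0.635,-0.06],[0.77,-0.635,-0.06]], delta_rot=[[0,0,0],[0,0,0],[0,0,0],[0,0,0],[0,0,0]])

```text
clock: 1.35
position: [0.3331, -0.3628, 0.2492]
tool_rot: [3.141, 0.0, 0.255]
force: [-0.7, -0.8, 0.2]
grip_width: 0.0856
finger_force: 0.0
```

>>> apply_moves(linear=[[0.77,-0.635,-0.06],[0.77,-0.635,-0.06],[0.77,-0.635,-0.06],[0.77,-0.635,-0.06],[0.77,-0.635,-0.06]], delta_rot=[[0,0,0],[0,0,0],[0,0,0],[0,0,0],[0,0,0]])

```text
clock: 1.77
position: [0.3915, -0.2823, 0.2551]
tool_rot: [3.141, 0.0, 0.255]
force: [0.0, -1.2, -0.1]
grip_width: 0.0855
finger_force: 0.0
```

>>> apply_moves(linear=[[0.77,-0.635,-0.06],[0.77,-0.635,-0.06],[0.77,-0.635,-0.06],[0.77,-0.635,-0.06],[0.77,-0.635,-0.06]], delta_rot=[[0,0,0],[0,0,0],[0,0,0],[0,0,0],[0,0,0]])

```text
clock: 2.18
position: [0.4499, -0.2016, 0.261]
tool_rot: [3.142, 0.001, 0.254]
force: [0.2, -0.2, 0.5]
grip_width: 0.0856
finger_force: 0.0
```

>>> apply_moves(linear=[[0,0,0],[0,0,0],[0,0,0],[0,0,0],[0,0,0]], delta_rot=[[0,0,-0.28],[0,0,-0.28],[0,0,-0.28],[0,0,-0.28],[0,0,-0.28]])

```text
clock: 2.6
position: [0.449, -0.2028, 0.261]
tool_rot: [-3.141, 0.001, 0.845]
force: [-0.5, -0.5, -0.4]
grip_width: 0.0851
finger_force: 0.0
```

>>> apply_moves(linear=[[0,0,0],[0,0,0],[0,0,0],[0,0,0],[0,0,0]], delta_rot=[[0,0,-0.28],[0,0,-0.28],[0,0,-0.28],[0,0,-0.28],[0,0,-0.28]])

```text
clock: 3.02
position: [0.449, -0.2029, 0.261]
tool_rot: [-3.141, 0.001, 1.431]
force: [-0.5, -0.3, 0.6]
grip_width: 0.0853
finger_force: 0.0
```

>>> apply_moves(linear=[[0,0,0],[0,0,0],[0,0,0],[0,0,0],[0,0,0]], delta_rot=[[0,0,-0.11],[0,0,-0.11],[0,0,-0.11],[0,0,-0.11],[0,0,-0.11]])

```text
clock: 3.43
position: [0.4497, -0.2014, 0.2611]
tool_rot: [-3.141, 0.0, 1.653]
force: [-0.7, -0.3, 0.5]
grip_width: 0.0855
finger_force: 0.0
```

>>> apply_moves(linear=[[0.8,0.6,-0.1],[0.8,0.6,-0.1],[0.8,0.6,-0.1],[0.8,0.6,-0.1],[0.8,0.6,-0.1]], delta_rot=[[0,0,0],[0,0,0],[0,0,0],[0,0,0],[0,0,0]])

```text
clock: 3.85
position: [0.5032, -0.1147, 0.2712]
tool_rot: [-3.141, -0.0, 1.658]
force: [0.6, -0.7, -0.6]
grip_width: 0.0854
finger_force: 0.0
```

>>> apply_moves(linear=[[0.8,0.6,0],[0.8,0.6,0],[0.8,0.6,0],[0.8,0.6,0],[0.8,0.6,0]], delta_rot=[[0,0,0],[0,0,0],[0,0,0],[0,0,0],[0,0,0]])

```text
clock: 4.27
position: [0.5555, -0.0308, 0.2708]
tool_rot: [-3.141, 0.0, 1.658]
force: [0.5, -0.4, -0.3]
grip_width: 0.0854
finger_force: 0.0
```

>>> apply_moves(linear=[[0,0,0],[0,0,0],[0,0,0],[0,0,0],[0,0,0]], delta_rot=[[0.28,0,0],[0.28,0,0],[0.28,0,0],[0.28,0,0],[0.28,0,0]])

```text
clock: 4.68
position: [0.5555, -0.0322, 0.2709]
tool_rot: [-2.547, 0.001, 1.656]
force: [0.6, 0.7, -0.7]
grip_width: 0.0851
finger_force: 0.0
```

>>> apply_moves(linear=[[0,0,0],[0,0,0],[0,0,0],[0,0,0],[0,0,0]], delta_rot=[[0.14,0,0],[0.14,0,0],[0.14,0,0],[0.14,0,0],[0.14,0,0]])

```text
clock: 5.1
position: [0.5471, -0.0344, 0.2596]
tool_rot: [-2.337, 0.008, 1.653]
force: [0.6, 1.0, -1.5]
grip_width: 0.0853
finger_force: 0.0
```

```bash
python3 - <<'E'
from h import *
print(monitor.observe()['qpos'].round(3))
y=np.pi/2
plan([([.5487,.3404,.20],down(y+.09),5)],(np.array([.567,-.046,.27]),down(1.653)))
E
```

```text
[-0.116  0.861  0.117  1.162 -0.027  1.926  0.078]
L [0.773, 0.027, 0.14] D [-0.0, 0.0, -0.001] 
L [0.773, 0.029, 0.14] D [-0.0, 0.0, -0.0] 
L [0.773, 0.028, 0.14] D [-0.0, 0.0, -0.001] 
L [0.774, 0.03, 0.14] D [-0.0, 0.0, -0.001] 
L [0.773, 0.032, 0.14] D [-0.0, 0.0, -0.001]
```

>>> apply_moves(linear=[[0,0,0],[0,0,0],[0,0,0],[0,0,0],[0,0,0]], delta_rot=[[-0.28,0,0],[-0.28,0,0],[-0.28,0,0],[-0.28,0,0],[-0.28,0,0]])

```text
clock: 5.52
position: [0.5473, -0.0346, 0.2616]
tool_rot: [-2.934, 0.008, 1.653]
force: [0.5, 0.5, -0.4]
grip_width: 0.0854
finger_force: 0.0
```

>>> apply_moves(linear=[[0,0,0],[0,0,0],[0,0,0],[0,0,0],[0,0,0]], delta_rot=[[-0.14,0,0],[-0.14,0,0],[-0.14,0,0],[-0.14,0,0],[-0.14,0,0]])

```text
clock: 5.93
position: [0.5473, -0.0338, 0.2609]
tool_rot: [3.065, 0.007, 1.655]
force: [-0.1, 0.4, 0.2]
grip_width: 0.0855
finger_force: 0.0
```

>>> apply_moves(linear=[[0.95,0,0.1],[0.95,0,0.1],[0.95,0,0.1],[0.95,0,0.1],[0.95,0,0.1]], delta_rot=[[0,0,0],[0,0,0],[0,0,0],[0,0,0],[0,0,0]])

```text
clock: 6.35
position: [0.5408, 0.0627, 0.249]
tool_rot: [3.067, 0.007, 1.658]
force: [-0.0, -1.8, -0.4]
grip_width: 0.0855
finger_force: 0.0
```

>>> apply_moves(linear=[[0.95,0,0.1],[0.95,0,0.1],[0.95,0,0.1],[0.95,0,0.1],[0.95,0,0.1]], delta_rot=[[0,0,0],[0,0,0],[0,0,0],[0,0,0],[0,0,0]])

```text
clock: 6.77
position: [0.5334, 0.1567, 0.2386]
tool_rot: [3.066, 0.008, 1.657]
force: [0.2, -0.4, -0.3]
grip_width: 0.0852
finger_force: 0.0
```

>>> apply_moves(linear=[[0.95,0,0.1],[0.95,0,0.1],[0.95,0,0.1],[0.95,0,0.1],[0.95,0,0.1]], delta_rot=[[0,0,0],[0,0,0],[0,0,0],[0,0,0],[0,0,0]])

```text
clock: 7.18
position: [0.5261, 0.2508, 0.2281]
tool_rot: [3.065, 0.008, 1.657]
force: [0.0, -0.8, -0.6]
grip_width: 0.0854
finger_force: 0.0
```

```bash
python3 - <<'E'
from h import *
im,d=save('top','top1'); P=cloud('top',d); Z=P[...,2]
def rect(m,nm):
    q=P[m][:,:2].astype(np.float32); r=cv2.minAreaRect(q*1000); print(nm,m.sum(),np.round(r[0],1),np.round(r[1],1),round(r[2],2))
B=np.zeros(Z.shape,bool); B[140:205,95:180]=1
rect(B&(Z>.075)&(Z<.122)&(im.max(2)<90),'handle'); rect(B&(Z>.035)&(Z<.06),'walls')
y=np.pi/2; print(here()[0])
p=plan([([.5487,.3404,.16],down(y+.09),2)])
plan([([.5487,.3404,.074],down(y+.09),1)],p)
E
```

```text
handle 0 [0. 0.] [0. 0.] 0.0
walls 123 [577.5 341.5] [ 70.2 100.4] 8.34
[0.5262247  0.25006518 0.22824405]
L [0.443, 0.124, 0.348] D [0.018, 0.002, -0.001] 
L [0.442, 0.138, 0.345] D [0.019, 0.002, -0.001] 
L [-0.0, 0.001, 0.86] D [-0.0, -0.0, -0.0]
```

>>> apply_moves(linear=[[0.44,0.125,0.35],[0.44,0.125,0.35],[0.44,0.125,0.35],[0.44,0.125,0.35],[0.44,0.125,0.35]], delta_rot=[[0.02,0.002,0],[0.02,0.002,0],[0.02,0.002,0],[0.02,0.002,0],[0.02,0.002,0]])

```text
clock: 7.65
position: [0.5375, 0.2949, 0.1946]
tool_rot: [3.106, 0.003, 1.656]
force: [-0.1, -0.2, -1.2]
grip_width: 0.0855
finger_force: 0.0
```

>>> apply_moves(linear=[[0.44,0.14,0.345],[0.44,0.14,0.345],[0.44,0.14,0.345],[0.44,0.14,0.345],[0.44,0.14,0.345]], delta_rot=[[0.018,0.002,0],[0.018,0.002,0],[0.018,0.002,0],[0.018,0.002,0],[0.018,0.002,0]])

```text
clock: 8.07
position: [0.5487, 0.3403, 0.1611]
tool_rot: [-3.14, -0.001, 1.656]
force: [0.3, 0.0, 0.5]
grip_width: 0.0856
finger_force: 0.0
```

```bash
python3 - <<'E'
from h import *
im,d=save('top','top2'); P=cloud('top',d); Z=P[...,2]
def rect(m,nm):
    q=P[m][:,:2].astype(np.float32); r=cv2.minAreaRect(q*1000); print(nm,m.sum(),np.round(r[0],1),np.round(r[1],1),round(r[2],2))
save('scene','sc2')
y=np.pi/2; print(here()[0])
plan([([.5487,.3404,.074],down(y+.09),1)])
E
```

```text
[0.54873565 0.34065803 0.16127236]
L [-0.004, 0.0, 0.873] D [-0.001, -0.001, -0.002]
```

View pics/sc2.png

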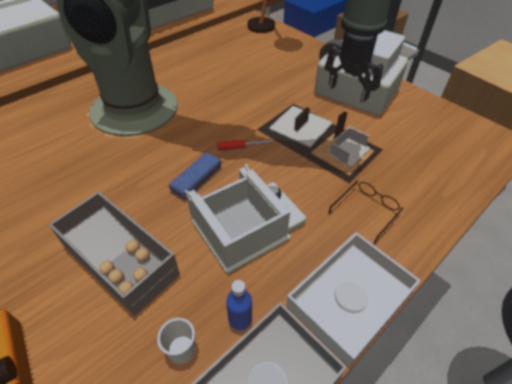

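>>> apply_moves(linear=[[0,0,0.3],[0,0,0.55],[0,0,0.75],[0,0,0.87],[0,0,0.87]], delta_rot=[[0,0,0],[0,0,0],[0,0,0],[0,0,0],[0,0,0]])

```text
clock: 8.58
position: [0.5472, 0.3408, 0.0714]
tool_rot: [-3.137, 0.0, 1.657]
force: [-0.2, -0.0, 0.5]
grip_width: 0.0854
finger_force: 0.0
```

>>> apply_moves(linear=[[0,0,0],[0,0,0],[0,0,0],[0,0,0],[0,0,0]], delta_rot=[[0,0,0],[0,0,0],[0,0,0],[0,0,0],[0,0,0]], gripper=-1, force=80)

```text
clock: 9.0
position: [0.5482, 0.3421, 0.0738]
tool_rot: [-3.14, -0.002, 1.658]
force: [0.3, -0.0, -0.0]
grip_width: 0.0253
finger_force: 0.0
```

>>> apply_moves(linear=[[0,0,0],[0,0,0],[0,0,0],[0,0,0],[0,0,0]], delta_rot=[[0,0,0],[0,0,0],[0,0,0],[0,0,0],[0,0,0]])

```text
clock: 9.42
position: [0.5484, 0.3422, 0.0737]
tool_rot: [-3.14, -0.002, 1.658]
force: [1.1, -0.1, 7.1]
grip_width: 0.0131
finger_force: 78.6
```

>>> apply_moves(linear=[[0,0,-0.2],[0,0,-0.4],[0,0,-0.6],[0,0,-0.8],[0,0,-1]], delta_rot=[[0,0,0],[0,0,0],[0,0,0],[0,0,0],[0,0,0]])

```text
clock: 9.83
position: [0.5479, 0.3416, 0.1738]
tool_rot: [-3.138, -0.001, 1.658]
force: [-0.2, -0.0, -2.0]
grip_width: 0.0135
finger_force: 78.2
```

>>> apply_moves(linear=[[0,0,-0.2],[0,0,-0.4],[0,0,-0.6],[0,0,-0.6],[0,0,-0.6]], delta_rot=[[0,0,0],[0,0,0],[0,0,0],[0,0,0],[0,0,0]])

```text
clock: 10.25
position: [0.5485, 0.3418, 0.2336]
tool_rot: [-3.14, -0.002, 1.658]
force: [0.4, 0.5, -1.6]
grip_width: 0.0129
finger_force: 78.5
```

```bash
python3 - <<'E'
from h import *
im,d=save('top','top3'); P=cloud('top',d); Z=P[...,2]
p,r=here(); print(p)
Q=r.inv().apply((P-p).reshape(-1,3)).reshape(P.shape)*1000  # tool coords, tool y=scoop x, tool x = scoop y
m=(d>0)&(abs(Q[...,0])<80)&(Q[...,1]>15)&(Q[...,1]<120)&(Q[...,2]>-10)&(Q[...,2]<110)
q=Q[m]
for lo in range(15,100,8):
    s=q[(q[:,1]>lo)&(q[:,1]<=lo+8)]
    if len(s)>5: print(lo,len(s),'y',np.percentile(s[:,0],[0,3,97,100]).round(1),'z',np.percentile(s[:,2],[3,50,97]).round(1))
print('lip',np.sort(q[:,1])[-8:].round(1))
def rect(m,nm):
    q=P[m][:,:2].astype(np.float32); rr=cv2.minAreaRect(q*1000); print(nm,m.sum(),np.round(rr[0],1),np.round(rr[1],1),round(rr[2],2))
h=im[...,0].astype(int)-im[...,2]; B=np.zeros(Z.shape,bool); B[135:215,95:180]=1
k=cv2.morphologyEx((B&(h>40)&(abs(Z-.004)<.012)).astype(np.uint8),cv2.MORPH_OPEN,np.ones((3,3)))
n,l,s,c=cv2.connectedComponentsWithStats(k); print(s,c)
B[:]=0;B[140:285,95:180]=1
rect(B&(Z<.015)&(im.max(2)<60),'mat')
cv2.imwrite('pics/c3.png',cv2.resize(im[130:285,90:185],None,fx=3.5,fy=3.5)[:,:,::-1])
E
```

```text
[0.54808408 0.34162746 0.2325883 ]
15 127 y [-50.6 -49.2  19.8  22.2] z [27.  64.9 67.6]
23 138 y [-51.  -49.6  25.4  29.4] z [25.9 64.6 67.5]
31 157 y [-51.2 -49.9  36.7  40.8] z [25.4 64.9 67.7]
39 168 y [-51.6 -50.   43.4  46.8] z [27.1 64.9 67.6]
47 171 y [-51.5 -50.6  41.6  47.7] z [25.6 64.9 67.7]
55 167 y [-51.5 -51.1  42.2  45.4] z [25.9 64.7 67.5]
63 163 y [-51.8 -51.3  45.3  49. ] z [28.9 64.9 67.5]
71 161 y [-51.2 -47.5  48.1  50.7] z [62.7 65.  67.8]
79 89 y [-50.6 -47.7  45.   49.2] z [62.9 65.2 67.8]
lip [82.4 82.4 82.4 82.7 82.7 82.7 83.  83.3]
[[     0      0    512    384 192937]
 [    95    135     85     80   1378]
 [   113    150     51     54   2030]
 [    95    188     10     27    263]] [[257.67553139 191.90014875]
 [148.57692308 151.92743106]
 [141.5270936  179.05566502]
 [ 99.47148289 201.3460076 ]]
mat 2798 [497.8 322. ] [329.2 180.7] 5.16
```

View pics/c3.png

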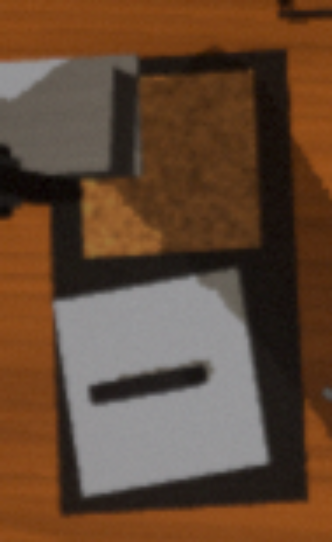

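```bash
cat >> h.py <<'E'
BIN=(np.array([.4602,-.3115,0]),np.radians(7.1))
def tcp(frame,lip,phi,dy=0,yawoff=0):
    """lip (x,z) mm in frame, nose-down phi deg -> TCP pos, rot"""
    o,a=frame; Rs=R.from_euler('z',a+yawoff)*R.from_euler('y',np.radians(phi))
    v=Rs.apply(np.array([-82.3,0.7,70])/1e3)
    base=o+R.from_euler('z',a).apply(np.array([lip[0],dy,lip[1]])/1e3)
    return base+v, Rs*down(np.pi/2)
E
python3 - <<'E'
from h import *
s=here(); g=lambda l,phi,n:(*tcp(BIN,l,phi),n)
p1,r1=tcp(BIN,(-8,150),16)
s=plan([([.47,.0,.26],s[1],4),(p1,r1,4)]); print('down')
s=plan([g((-8,60),16,1),g((-8,12),16,1)],s); print('sweep')
plan([g((5,9),15,1),g((25,8.5),12,1),g((45,8.5),9,1),g((65,8.5),6,1),g((83,8.5),4,1),g((96,8.5),2.5,1)],s)
E
```

```text
L [-0.834, -0.269, -0.069] D [0.0, 0.0, 0.0] 
L [-0.833, -0.269, -0.069] D [0.0, 0.0, 0.0] 
L [-0.834, -0.269, -0.068] D [0.0, 0.0, 0.0] 
L [-0.834, -0.269, -0.069] D [0.0, 0.0, 0.0] 
L [-0.778, -0.262, 0.05] D [0.033, -0.001, -0.004] 
L [-0.776, -0.263, 0.069] D [0.033, -0.001, -0.005] 
L [-0.773, -0.267, 0.09] D [0.033, -0.0, -0.004] 
L [-0.771, -0.266, 0.108] D [0.033, -0.001, -0.004] 
down
L [0.0, 0.248, 0.865] D [-0.0, -0.0, -0.0] 
L [0.0, 0.133, 0.461] D [-0.0, -0.0, -0.0] 
sweep
L [0.0, 0.121, 0.008] D [-0.008, -0.0, -0.0] 
L [0.0, 0.159, -0.003] D [-0.025, -0.0, -0.0] 
L [0.001, 0.16, 0.002] D [-0.025, -0.0, -0.0] 
L [-0.0, 0.162, 0.013] D [-0.025, -0.0, -0.0] 
L [-0.0, 0.155, 0.01] D [-0.017, -0.0, -0.0] 
L [-0.0, 0.112, 0.012] D [-0.013, -0.0, -0.0]
```

>>> apply_moves(linear=[[-0.834,-0.269,-0.069],[-0.834,-0.269,-0.069],[-0.834,-0.269,-0.069],[-0.834,-0.269,-0.069],[-0.834,-0.269,-0.069]], delta_rot=[[0,0,0],[0,0,0],[0,0,0],[0,0,0],[0,0,0]])

```text
clock: 10.72
position: [0.5285, 0.256, 0.2392]
tool_rot: [-3.138, -0.001, 1.657]
force: [0.5, 0.1, -2.0]
grip_width: 0.0132
finger_force: 78.8
```

>>> apply_moves(linear=[[-0.834,-0.269,-0.069],[-0.834,-0.269,-0.069],[-0.834,-0.269,-0.069],[-0.834,-0.269,-0.069],[-0.834,-0.269,-0.069]], delta_rot=[[0,0,0],[0,0,0],[0,0,0],[0,0,0],[0,0,0]])

```text
clock: 11.13
position: [0.5093, 0.1717, 0.2463]
tool_rot: [-3.139, -0.002, 1.658]
force: [-0.1, 1.0, -3.1]
grip_width: 0.0133
finger_force: 78.9
```

>>> apply_moves(linear=[[-0.834,-0.269,-0.069],[-0.834,-0.269,-0.069],[-0.834,-0.269,-0.069],[-0.834,-0.269,-0.069],[-0.834,-0.269,-0.069]], delta_rot=[[0,0,0],[0,0,0],[0,0,0],[0,0,0],[0,0,0]])

```text
clock: 11.55
position: [0.4901, 0.0867, 0.2533]
tool_rot: [-3.139, -0.002, 1.659]
force: [0.6, 0.6, -1.8]
grip_width: 0.0131
finger_force: 79.0
```

>>> apply_moves(linear=[[-0.834,-0.269,-0.069],[-0.834,-0.269,-0.069],[-0.834,-0.269,-0.069],[-0.834,-0.269,-0.069],[-0.834,-0.269,-0.069]], delta_rot=[[0,0,0],[0,0,0],[0,0,0],[0,0,0],[0,0,0]])

```text
clock: 11.97
position: [0.4707, 0.0013, 0.2602]
tool_rot: [-3.139, -0.002, 1.659]
force: [0.1, 1.4, -1.8]
grip_width: 0.013
finger_force: 78.9
```

>>> apply_moves(linear=[[-0.778,-0.262,0.05],[-0.778,-0.262,0.05],[-0.778,-0.262,0.05],[-0.778,-0.262,0.05],[-0.778,-0.262,0.05]], delta_rot=[[0.033,-0.001,-0.004],[0.033,-0.001,-0.004],[0.033,-0.001,-0.004],[0.033,-0.001,-0.004],[0.033,-0.001,-0.004]])

```text
clock: 12.38
position: [0.4515, -0.0781, 0.2551]
tool_rot: [-3.07, -0.0, 1.668]
force: [-0.0, 0.2, -1.8]
grip_width: 0.0131
finger_force: 78.9
```

>>> apply_moves(linear=[[-0.776,-0.263,0.069],[-0.776,-0.263,0.069],[-0.776,-0.263,0.069],[-0.776,-0.263,0.069],[-0.776,-0.263,0.069]], delta_rot=[[0.033,-0.001,-0.005],[0.033,-0.001,-0.005],[0.033,-0.001,-0.005],[0.033,-0.001,-0.005],[0.033,-0.001,-0.005]])

```text
clock: 12.8
position: [0.4325, -0.158, 0.2502]
tool_rot: [-3.001, 0.001, 1.679]
force: [0.5, 0.7, -0.9]
grip_width: 0.0129
finger_force: 78.9
```

>>> apply_moves(linear=[[-0.773,-0.267,0.09],[-0.773,-0.267,0.09],[-0.773,-0.267,0.09],[-0.773,-0.267,0.09],[-0.773,-0.267,0.09]], delta_rot=[[0.033,0,-0.004],[0.033,0,-0.004],[0.033,0,-0.004],[0.033,0,-0.004],[0.033,0,-0.004]])

```text
clock: 13.22
position: [0.4132, -0.2378, 0.2452]
tool_rot: [-2.932, -0.001, 1.687]
force: [-0.1, 0.5, -1.1]
grip_width: 0.0129
finger_force: 78.9
```

>>> apply_moves(linear=[[-0.771,-0.266,0.108],[-0.771,-0.266,0.108],[-0.771,-0.266,0.108],[-0.771,-0.266,0.108],[-0.771,-0.266,0.108]], delta_rot=[[0.033,-0.001,-0.004],[0.033,-0.001,-0.004],[0.033,-0.001,-0.004],[0.033,-0.001,-0.004],[0.033,-0.001,-0.004]])

```text
clock: 13.63
position: [0.394, -0.3176, 0.2402]
tool_rot: [-2.863, -0.001, 1.696]
force: [0.3, 0.0, -2.0]
grip_width: 0.0126
finger_force: 79.0
```

```bash
python3 - <<'E'
from h import *
g=lambda l,phi,n:(*tcp(BIN,l,phi),n)
print(here()[0],tcp(BIN,(-8,150),16)[0],monitor.observe()['qpos'].round(2))
save('top','top4')
s=plan([g((-8,60),16,1),g((-8,12),16,1)])
E
```

```text
[ 0.39401336 -0.31756873  0.24019035] [ 0.39281628 -0.31918768  0.23997327] [0.29 0.45 0.24 1.76 0.06 1.17 0.61]
L [-0.017, 0.234, 0.872] D [0.0, -0.0, 0.001] 
L [-0.0, 0.132, 0.462] D [0.0, -0.0, -0.0]
```

View pics/top4.png

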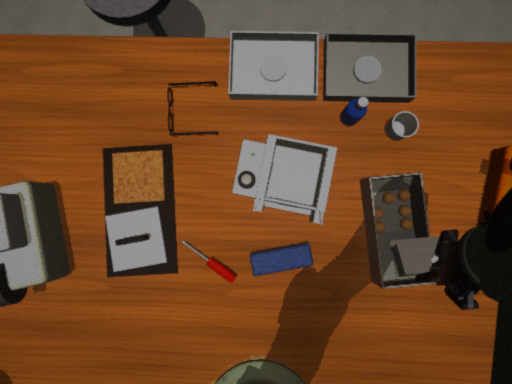

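>>> apply_moves(linear=[[-0.015,0.06,0.2],[-0.015,0.11,0.4],[-0.015,0.17,0.6],[-0.015,0.22,0.8],[-0.017,0.234,0.87]], delta_rot=[[0,0,0],[0,0,0],[0,0,0],[0,0,0],[0,0,0]])

```text
clock: 14.1
position: [0.3919, -0.3189, 0.1482]
tool_rot: [-2.861, -0.002, 1.696]
force: [-0.5, 1.2, -2.3]
grip_width: 0.0129
finger_force: 78.8
```

>>> apply_moves(linear=[[0,0.035,0.12],[0,0.07,0.24],[0,0.1,0.36],[0,0.132,0.46],[0,0.132,0.46]], delta_rot=[[0,0,0],[0,0,0],[0,0,0],[0,0,0],[0,0,0]])

```text
clock: 14.52
position: [0.392, -0.32, 0.1014]
tool_rot: [-2.862, -0.001, 1.695]
force: [-0.4, -0.4, -2.5]
grip_width: 0.0131
finger_force: 79.1
```

```bash
python3 - <<'E'
from h import *
g=lambda l,phi,n:(*tcp(BIN,l,phi),n)
print(here()[0]-tcp(BIN,(-8,12),16)[0],monitor.observe()['force'])
f=np.load('/tmp/top4.npz');im,d=f['im'],f['d'];P=cloud('top',d);Z=P[...,2]
h=im[...,0].astype(int)-im[...,2]; B=np.zeros(Z.shape,bool); B[148:206,108:168]=1
m=B&(h>70); 
# image-plane cork rect -> plane
n,l,s,c=cv2.connectedComponentsWithStats(m.astype(np.uint8)); k=1+s[1:,4].argmax(); v,u=np.where(l==k)
r=cv2.minAreaRect(np.stack([u,v],1).astype(np.float32)); print(r, plane('top',r[0][0],r[0][1],.003))
pts=cv2.boxPoints(r); q=np.array([plane('top',a,b,.003) for a,b in pts]); print(q.round(4).tolist())
E
```

```text
[-0.00085148 -0.00083565 -0.00059299] [-0.41489704 -0.37509483 -2.49123772]
((137.83285522460938, 176.3245849609375), (50.45648193359375, 50.298805236816406), 86.98721313476562) [0.58188334 0.33017266 0.003     ]
[[0.6421, 0.402, 0.003], [0.652, 0.2716, 0.003], [0.5224, 0.2592, 0.003], [0.5122, 0.3884, 0.003]]
```

>>> apply_moves(linear=[[0,0.025,0.003],[0,0.05,0.006],[0,0.075,0.009],[0,0.1,0.012],[0,0.125,0.014]], delta_rot=[[-0.002,0,0],[-0.004,0,0],[-0.006,0,0],[-0.008,0,0],[-0.008,0,0]])

```text
clock: 14.93
position: [0.4036, -0.3197, 0.0979]
tool_rot: [-2.88, 0.0, 1.694]
force: [-0.2, 0.2, -1.3]
grip_width: 0.0134
finger_force: 79.0
```

>>> apply_moves(linear=[[0,0.032,0],[0,0.064,0],[0,0.096,0],[0,0.128,0],[0,0.16,0]], delta_rot=[[-0.005,0,0],[-0.01,0,0],[-0.015,0,0],[-0.02,0,0],[-0.025,0,0]])

```text
clock: 15.35
position: [0.4177, -0.3182, 0.0939]
tool_rot: [-2.931, -0.0, 1.693]
force: [-10.7, -0.9, 16.6]
grip_width: 0.0129
finger_force: 81.1
```

>>> apply_moves(linear=[[0,0.032,0],[0,0.064,0],[0,0.096,0],[0,0.128,0],[0,0.16,0.002]], delta_rot=[[-0.005,0,0],[-0.01,0,0],[-0.015,0,0],[-0.02,0,0],[-0.025,0,0]])

```text
clock: 15.77
position: [0.4337, -0.3162, 0.0902]
tool_rot: [-2.984, -0.0, 1.693]
force: [-8.5, -0.7, 12.6]
grip_width: 0.0134
finger_force: 80.9
```

```bash
python3 - <<'E'
from h import *
g=lambda l,phi,n:(*tcp(BIN,l,phi),n)
print(here()[0]-tcp(BIN,(45,8.5),9)[0],monitor.observe()['force'])
plan([g((65,8.5),6,1),g((83,8.5),4,1),g((96,8.5),2.5,1)])
save('top','top5');im,_=save('scene','sc5'); t=np.load('/tmp/top5.npz')['im']
b=np.hstack([cv2.resize(im[195:310,45:185],(420,345)),cv2.resize(t[165:295,360:450],(239,345))])
cv2.imwrite('pics/c5.png',b[:,:,::-1])
E
```

```text
[-0.001263   -0.00225324 -0.00029344] [-8.51211727 -0.66533358 12.59369398]
L [0.021, 0.177, 0.007] D [-0.025, -0.0, -0.001] 
L [0.0, 0.155, 0.011] D [-0.017, -0.0, 0.0] 
L [-0.0, 0.111, 0.012] D [-0.012, -0.0, 0.0]
```

View pics/c5.png

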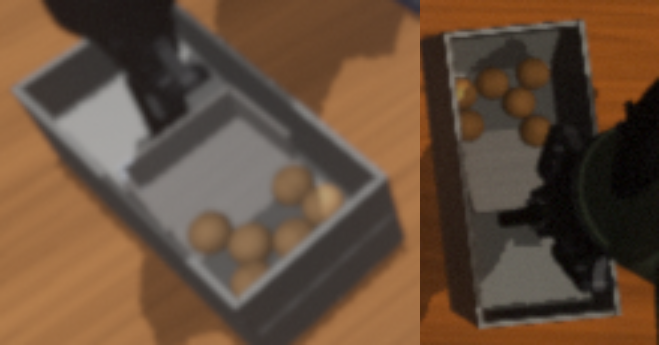

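>>> apply_moves(linear=[[0.004,0.036,-0.003],[0.008,0.072,-0.002],[0.012,0.108,0],[0.015,0.144,0.002],[0.015,0.175,0.004]], delta_rot=[[-0.005,0,0],[-0.01,0,0],[-0.015,0,0],[-0.02,0,0],[-0.025,0,0]])

```text
clock: 16.28
position: [0.4514, -0.3121, 0.0866]
tool_rot: [-3.037, -0.0, 1.694]
force: [-0.5, -0.5, -1.4]
grip_width: 0.013
finger_force: 79.0
```

>>> apply_moves(linear=[[0,0.031,0.002],[0,0.062,0.004],[0,0.093,0.006],[0,0.124,0.008],[0,0.155,0.01]], delta_rot=[[-0.003,0,0],[-0.006,0,0],[-0.01,0,0],[-0.013,0,0],[-0.017,0,0]])

```text
clock: 16.7
position: [0.4667, -0.3102, 0.084]
tool_rot: [-3.073, -0.0, 1.694]
force: [0.2, -0.3, -3.3]
grip_width: 0.0133
finger_force: 78.9
```

>>> apply_moves(linear=[[0,0.022,0.002],[0,0.044,0.004],[0,0.066,0.006],[0,0.088,0.008],[0,0.11,0.01]], delta_rot=[[-0.003,0,0],[-0.006,0,0],[-0.009,0,0],[-0.012,0,0],[-0.012,0,0]])

```text
clock: 17.12
position: [0.477, -0.3091, 0.0823]
tool_rot: [-3.097, -0.0, 1.693]
force: [0.2, 0.0, -1.8]
grip_width: 0.0133
finger_force: 78.9
```

```bash
cat > look.py <<'E'
from h import *; import sys
n=sys.argv[1]
save('top','top'+n);im,_=save('scene','sc'+n); t=np.load('/tmp/top%s.npz'%n)['im']
b=np.hstack([cv2.resize(im[195:310,45:185],(420,345)),cv2.resize(t[165:295,360:450],(239,345))])
cv2.imwrite('pics/c%s.png'%n,b[:,:,::-1])
E
python3 look.py 6; python3 - <<'E'
from h import *
g=lambda l,phi,n:(*tcp(BIN,l,phi),n)
print(here()[0]-tcp(BIN,(96,8.5),2.5)[0],monitor.observe()['force'])
print('tip up'); plan([g((99,9),0,1),g((104,15),-6,1),g((109,24),-12,1),g((112,36),-18,1)])
E
```

```text
[ 0.00057761 -0.00013522  0.00027742] [-0.12533334  0.78229773 -2.45034287]
tip up
L [0.002, -0.005, 0.033] D [-0.021, -0.0, -0.0] 
L [0.0, -0.019, 0.03] D [-0.05, -0.0, -0.0] 
L [0.0, -0.01, 0.006] D [-0.05, -0.0, -0.0] 
L [0.0, -0.014, -0.022] D [-0.05, -0.0, -0.0]
```

View pics/c6.png

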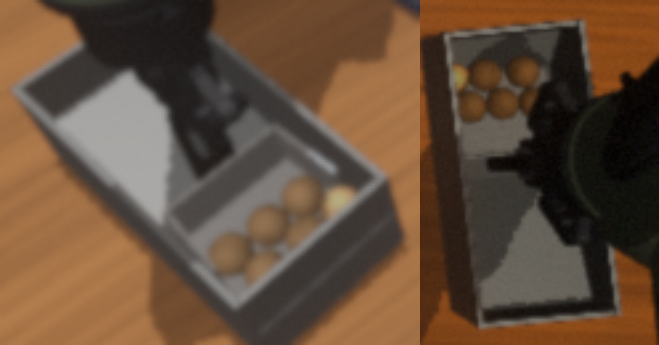

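```bash
python3 - <<'E'
from h import *
g=lambda l,phi,n:(*tcp(BIN,l,phi),n)
plan([g((100,9.5),0,1),g((106,18.5),-6,1),g((112,28.5),-12,1),g((117,38),-18,1),g((112,70),-20,1),g((100,150),-20,1)])
E
```

```text
L [0.002, 0.004, 0.028] D [-0.021, -0.0, -0.0] 
L [0.0, -0.008, -0.0] D [-0.05, -0.0, -0.0] 
L [0.0, 0.001, -0.004] D [-0.05, -0.0, -0.0] 
L [0.0, 0.0, 0.008] D [-0.05, -0.0, -0.0] 
L [0.0, 0.027, -0.291] D [-0.017, 0.0, -0.0] 
L [0.0, 0.162, -0.793] D [0.0, 0.0, -0.0]
```

>>> apply_moves(linear=[[0,0.002,0.005],[0,0.004,0.01],[0,0.005,0.017],[0,0.005,0.023],[0,0.005,0.026]], delta_rot=[[-0.004,0,0],[-0.008,0,0],[-0.012,0,0],[-0.017,0,0],[-0.021,0,0]])

```text
clock: 17.63
position: [0.4769, -0.3089, 0.0795]
tool_rot: [-3.141, -0.001, 1.693]
force: [-2.4, 0.4, -1.9]
grip_width: 0.0133
finger_force: 78.9
```

>>> apply_moves(linear=[[0,-0.002,0],[0,-0.003,0],[0,-0.005,0],[0,-0.006,0],[0,-0.008,0]], delta_rot=[[-0.01,0,0],[-0.02,0,0],[-0.03,0,0],[-0.04,0,0],[-0.05,0,0]])

```text
clock: 18.05
position: [0.4767, -0.3092, 0.0799]
tool_rot: [3.035, 0.0, 1.693]
force: [0.0, -0.1, -2.3]
grip_width: 0.0133
finger_force: 78.8
```

>>> apply_moves(linear=[[0,0,-0.001],[0,0,-0.002],[0,0,-0.003],[0,0,-0.004],[0,0,-0.004]], delta_rot=[[-0.01,0,0],[-0.02,0,0],[-0.03,0,0],[-0.04,0,0],[-0.05,0,0]])

```text
clock: 18.47
position: [0.4766, -0.3091, 0.0802]
tool_rot: [2.931, -0.0, 1.694]
force: [-0.2, -0.1, -3.2]
grip_width: 0.0131
finger_force: 78.9
```

>>> apply_moves(linear=[[0,0,0],[0,0,0],[0,0,0],[0,0,0],[0,0,0]], delta_rot=[[-0.01,0,0],[-0.02,0,0],[-0.03,0,0],[-0.04,0,0],[-0.05,0,0]])

```text
clock: 18.88
position: [0.4766, -0.3092, 0.0803]
tool_rot: [2.826, 0.0, 1.694]
force: [0.4, -0.1, -2.5]
grip_width: 0.0135
finger_force: 78.9
```

```bash
python3 look.py 7; python3 - <<'E'
from h import *
g=lambda l,phi,n:(*tcp(BIN,l,phi),n)
print(monitor.observe()['force'])
plan([g((112,70),-20,1),g((100,150),-20,1)])
E
```

```text
[-0.45562856 -0.34450147 -3.22048687]
L [0.006, 0.039, -0.278] D [-0.017, 0.0, -0.001] 
L [0.0, 0.161, -0.793] D [0.0, 0.0, -0.0]
```

View pics/c7.png

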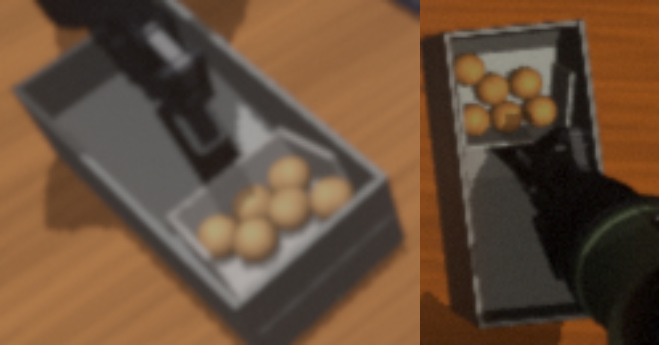

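>>> apply_moves(linear=[[0,0.005,-0.05],[0,0.01,-0.1],[0,0.015,-0.16],[0,0.02,-0.22],[0,0.03,-0.28]], delta_rot=[[-0.01,0,0],[-0.02,0,0],[-0.03,0,0],[-0.04,0,0],[-0.05,0,0]])

```text
clock: 19.4
position: [0.4709, -0.3097, 0.108]
tool_rot: [2.722, 0.0, 1.694]
force: [0.4, 0.4, -2.5]
grip_width: 0.0129
finger_force: 78.8
```

>>> apply_moves(linear=[[0,0.04,-0.12],[0,0.08,-0.27],[0,0.14,-0.42],[0,0.2,-0.57],[0,0.26,-0.7]], delta_rot=[[0,0,0],[0,0,0],[0,0,0],[0,0,0],[0,0,0]])

```text
clock: 19.82
position: [0.4662, -0.3104, 0.1833]
tool_rot: [2.723, 0.0, 1.694]
force: [0.6, -0.8, -2.8]
grip_width: 0.0134
finger_force: 78.9
```

>>> apply_moves(linear=[[0,0.05,-0.15],[0,0.1,-0.3],[0,0.16,-0.45],[0,0.21,-0.6],[0,0.24,-0.66]], delta_rot=[[0,0,0],[0,0,0],[0,0,0],[0,0,0],[0,0,0]])

```text
clock: 20.23
position: [0.4617, -0.3113, 0.2543]
tool_rot: [2.722, 0.002, 1.694]
force: [0.0, -0.3, -2.2]
grip_width: 0.0132
finger_force: 78.9
```

```bash
cat > polm.py <<'E'
from h import *
# polisher pose: back wall/lips at z ~102.5 and front ; bowl inner walls
f=np.load('/tmp/top4.npz'); im,d=f['im'],f['d']; P=cloud('top',d); Z=P[...,2]
B=np.zeros(Z.shape,bool); B[125:230,225:345]=1
a=np.radians(-10); 
def rect(m,nm):
    q=P[m][:,:2].astype(np.float32); rr=cv2.minAreaRect(q*1000); print(nm,m.sum(),np.round(rr[0],1),np.round(rr[1],1),round(rr[2],2)); return rr
rr=rect(B&(Z>.096)&(Z<.115),'z>.096'); 
a=np.radians(rr[2]-90 if rr[2]>45 else rr[2]); M=np.array([[np.cos(a),np.sin(a)],[-np.sin(a),np.cos(a)]])
print('yaw',np.degrees(a))
fl=B&(abs(Z-.021)<.007)&(np.abs((P[...,:2]-[.57,-.063])@M.T).max(-1)<.07)
q=(P[...,:2]-[.57,-.063])@M.T*1000
for nm,m in(('hi',B&(Z>.097)&(Z<.115)),('mid',B&(Z>.08)&(Z<.094)),('low',B&(Z>.024)&(Z<.036)),('floor',fl)):
    print(nm,m.sum(),np.percentile(q[m],[0,1,99,100],axis=0).round(1).tolist())
hi=B&(Z>.097)&(Z<.115)
for x in range(-80,100,10):
    s=q[hi&(abs(q[...,0]-x)<5)][:,1]
    if len(s): print(x,len(s),s.min().round(1),s.max().round(1), 'gap', (lambda t:(t[np.argmax(np.diff(t))].round(1),t[np.argmax(np.diff(t))+1].round(1)))(np.sort(s)))
# button
m=(im.min(2)>70)&B; 
E
python3 look.py 8; python3 polm.py; python3 - <<'E'
from h import *
print(here()[0],monitor.observe()['tool_rot'],monitor.observe()['force'])
E
```

```text
z>.096 1378 [577.5 -63.6] [159.9 179.2] 80.03
yaw -9.967247009277344
hi 1368 [[-82.1, -79.2], [-71.2, -78.6], [95.9, 80.2], [97.1, 80.7]]
mid 451 [[-81.4, -79.3], [-80.9, -77.7], [90.7, 79.6], [91.1, 80.5]]
low 1360 [[-80.7, -59.6], [-51.5, -59.3], [90.5, 142.9], [91.1, 143.8]]
floor 2463 [[-66.8, -59.6], [-65.2, -59.0], [68.7, 59.6], [69.9, 60.7]]
-80 10 -77.9 79.8 gap (np.float64(-74.5), np.float64(77.1))
-70 12 -75.7 78.9 gap (np.float64(-73.0), np.float64(74.9))
-60 14 -74.6 76.3 gap (np.float64(-70.8), np.float64(72.3))
-50 68 -78.0 80.7 gap (np.float64(-59.2), np.float64(61.1))
-40 78 -78.8 80.7 gap (np.float64(-59.7), np.float64(61.5))
-30 78 -78.8 80.3 gap (np.float64(-59.2), np.float64(61.1))
-20 79 -79.1 80.3 gap (np.float64(-59.3), np.float64(61.1))
-10 78 -79.2 80.4 gap (np.float64(-59.2), np.float64(61.1))
0 77 -79.2 80.4 gap (np.float64(-59.1), np.float64(60.7))
10 79 -78.4 80.0 gap (np.float64(-59.4), np.float64(60.8))
20 77 -78.9 80.4 gap (np.float64(-59.4), np.float64(60.8))
30 77 -79.0 80.5 gap (np.float64(-59.3), np.float64(60.8))
40 78 -79.0 80.6 gap (np.float64(-59.3), np.float64(61.2))
50 78 -78.6 80.5 gap (np.float64(-59.1), np.float64(60.8))
60 79 -79.0 80.6 gap (np.float64(-59.1), np.float64(60.8))
70 77 -78.4 80.7 gap (np.float64(-58.9), np.float64(60.9))
80 79 -78.8 80.2 gap (np.float64(-59.6), np.float64(60.9))
90 209 -78.9 79.8 gap (np.float64(-48.4), np.float64(-46.3))
[ 0.46185376 -0.31119485  0.25322184] [2.72224440e+00 1.48180965e-03 1.69382357e+00] [-0.41600487 -0.06008742 -2.82372511]
```

View pics/c8.png

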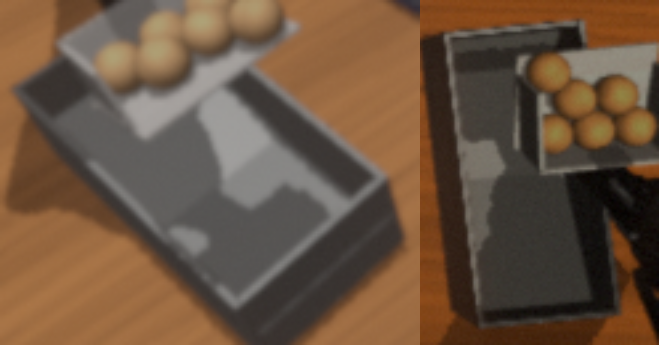

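```bash
cat >> h.py <<'E'
POL=(np.array([.5882,-.0654,0]),np.radians(-9.97))
E
python3 - <<'E'
from h import *
g=lambda l,phi,n:(*tcp(POL,l,phi),n)
s=plan([g((-5,170),-24,6)]);print('pour')
plan([g((-5,130),-12,1),g((-3,110),0,1),g((0,92),12,1),g((0,84),22,1),g((0,74),32,1),g((0,66),40,1)],s)
E
```

```text
L [0.435, 0.043, 0.115] D [0.0, -0.01, 0.022] 
L [0.439, 0.024, 0.106] D [0.0, -0.009, 0.021] 
L [0.441, 0.004, 0.097] D [0.0, -0.01, 0.022] 
L [0.443, -0.017, 0.088] D [0.0, -0.009, 0.022] 
L [0.443, -0.037, 0.08] D [0.0, -0.01, 0.021] 
L [0.443, -0.056, 0.071] D [0.0, -0.009, 0.022] 
pour
L [0.0, 0.001, 0.209] D [0.1, -0.0, -0.0] 
L [0.0, 0.141, 0.044] D [0.1, -0.0, -0.0] 
L [0.0, 0.194, 0.025] D [0.1, -0.0, -0.0] 
L [0.0, 0.15, -0.054] D [0.084, -0.0, -0.0] 
L [0.0, 0.172, -0.04] D [0.083, -0.0, -0.0] 
L [0.0, 0.148, -0.04] D [0.067, -0.0, 0.0]
```

>>> apply_moves(linear=[[0.02,0.002,0.005],[0.07,0.007,0.018],[0.14,0.014,0.037],[0.23,0.023,0.06],[0.33,0.033,0.087]], delta_rot=[[0,0,0.001],[0,-0.002,0.004],[0,-0.003,0.007],[0,-0.005,0.012],[0,-0.008,0.017]])

```text
clock: 20.75
position: [0.4636, -0.2764, 0.2447]
tool_rot: [2.724, -0.001, 1.653]
force: [-0.4, 0.5, -3.1]
grip_width: 0.0129
finger_force: 78.9
```

>>> apply_moves(linear=[[0.1,0.005,0.026],[0.2,0.01,0.05],[0.3,0.015,0.075],[0.4,0.02,0.1],[0.5,0.025,0.12]], delta_rot=[[0,-0.002,0.005],[0,-0.004,0.01],[0,-0.006,0.015],[0,-0.008,0.02],[0,-0.01,0.024]])

```text
clock: 21.17
position: [0.4665, -0.2255, 0.2348]
tool_rot: [2.724, -0.002, 1.6]
force: [-0.1, -0.2, -2.2]
grip_width: 0.0129
finger_force: 78.9
```

>>> apply_moves(linear=[[0.1,0.001,0.022],[0.2,0.002,0.044],[0.3,0.003,0.066],[0.4,0.004,0.088],[0.5,0.005,0.11]], delta_rot=[[0,-0.002,0.005],[0,-0.004,0.01],[0,-0.006,0.015],[0,-0.008,0.02],[0,-0.01,0.024]])

```text
clock: 21.58
position: [0.4698, -0.1754, 0.2251]
tool_rot: [2.724, -0.003, 1.545]
force: [1.5, -0.9, -3.5]
grip_width: 0.0132
finger_force: 78.9
```

>>> apply_moves(linear=[[0.1,-0.003,0.02],[0.2,-0.006,0.04],[0.3,-0.01,0.06],[0.4,-0.014,0.08],[0.5,-0.018,0.1]], delta_rot=[[0,-0.002,0.005],[0,-0.004,0.01],[0,-0.006,0.015],[0,-0.008,0.02],[0,-0.01,0.024]])

```text
clock: 22.0
position: [0.4734, -0.1256, 0.2153]
tool_rot: [2.724, -0.004, 1.491]
force: [-0.2, 0.5, -3.9]
grip_width: 0.013
finger_force: 78.9
```

>>> apply_moves(linear=[[0.1,-0.008,0.018],[0.2,-0.016,0.036],[0.3,-0.024,0.054],[0.39,-0.032,0.07],[0.47,-0.04,0.085]], delta_rot=[[0,-0.002,0.005],[0,-0.004,0.01],[0,-0.006,0.015],[0,-0.008,0.019],[0,-0.01,0.023]])

```text
clock: 22.42
position: [0.4769, -0.0785, 0.2061]
tool_rot: [2.724, -0.004, 1.439]
force: [0.6, 0.9, -1.9]
grip_width: 0.0134
finger_force: 78.9
```

```bash
python3 - <<'E'
from h import *
g=lambda l,phi,n:(*tcp(POL,l,phi),n)
print(here()[0],tcp(POL,(-5,170),-24)[0])
s=plan([g((-5,170),-24,1)]);print('pour')
plan([g((-5,130),-12,1),g((-3,110),0,1)],s)
im,d=save('top','top9'); cv2.imwrite('pics/c9.png',cv2.resize(im[100:300,200:450],None,fx=2.5,fy=2.5)[:,:,::-1])
E
```

```text
[ 0.47693589 -0.07848985  0.20612247] [ 0.48130571 -0.04589862  0.20047376]
L [0.329, -0.023, 0.053] D [-0.001, -0.01, 0.018] 
pour
L [-0.0, 0.001, 0.21] D [0.1, -0.0, -0.0] 
L [-0.0, 0.141, 0.044] D [0.1, -0.0, -0.0]
```

View pics/c9.png

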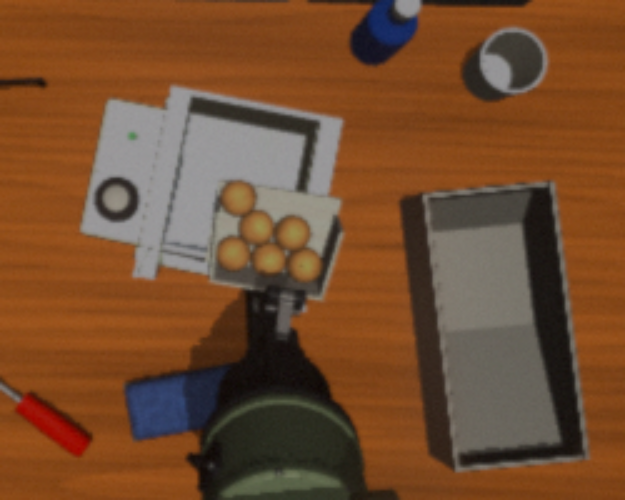

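>>> apply_moves(linear=[[0.09,-0.006,0.015],[0.17,-0.012,0.028],[0.24,-0.017,0.04],[0.3,-0.021,0.05],[0.33,-0.023,0.053]], delta_rot=[[0,-0.003,0.005],[0,-0.005,0.01],[0,-0.007,0.014],[0,-0.009,0.017],[0,-0.01,0.018]])

```text
clock: 22.88
position: [0.4815, -0.046, 0.2006]
tool_rot: [2.725, -0.0, 1.397]
force: [1.0, 0.3, -2.9]
grip_width: 0.0133
finger_force: 78.9
```

>>> apply_moves(linear=[[0,0,0.04],[0,0,0.08],[0,0,0.13],[0,0,0.17],[0,0,0.21]], delta_rot=[[0.02,0,0],[0.04,0,0],[0.06,0,0],[0.08,0,0],[0.1,0,0]])

```text
clock: 23.3
position: [0.49, -0.0485, 0.1816]
tool_rot: [2.936, -0.001, 1.396]
force: [0.6, -0.6, -1.6]
grip_width: 0.013
finger_force: 78.8
```

>>> apply_moves(linear=[[0,0.028,0.009],[0,0.056,0.018],[0,0.084,0.027],[0,0.112,0.036],[0,0.14,0.044]], delta_rot=[[0.02,0,0],[0.04,0,0],[0.06,0,0],[0.08,0,0],[0.1,0,0]])

```text
clock: 23.72
position: [0.5045, -0.0511, 0.1803]
tool_rot: [-3.138, -0.001, 1.396]
force: [0.1, -0.7, -3.0]
grip_width: 0.0136
finger_force: 78.8
```

>>> apply_moves(linear=[[0,0.04,0.005],[0,0.08,0.01],[0,0.12,0.015],[0,0.16,0.02],[0,0.195,0.025]], delta_rot=[[0.02,0,0],[0.04,0,0],[0.06,0,0],[0.08,0,0],[0.1,0,0]])

```text
clock: 24.13
position: [0.5239, -0.0544, 0.1777]
tool_rot: [-2.929, -0.001, 1.396]
force: [0.3, 1.1, -1.8]
grip_width: 0.013
finger_force: 78.9
```

>>> apply_moves(linear=[[0,0.03,-0.01],[0,0.06,-0.02],[0,0.09,-0.03],[0,0.12,-0.042],[0,0.15,-0.054]], delta_rot=[[0.017,0,0],[0.034,0,0],[0.05,0,0],[0.067,0,0],[0.084,0,0]])

```text
clock: 24.55
position: [0.5395, -0.0572, 0.1798]
tool_rot: [-2.753, -0.002, 1.396]
force: [-0.0, -0.2, -1.8]
grip_width: 0.013
finger_force: 79.0
```

>>> apply_moves(linear=[[0,0.034,-0.008],[0,0.068,-0.016],[0,0.102,-0.024],[0,0.136,-0.032],[0,0.172,-0.04]], delta_rot=[[0.017,0,0],[0.034,0,0],[0.05,0,0],[0.067,0,0],[0.083,0,0]])

```text
clock: 24.97
position: [0.5567, -0.0603, 0.1769]
tool_rot: [-2.579, -0.002, 1.396]
force: [0.6, -0.1, -2.1]
grip_width: 0.0129
finger_force: 79.0
```

>>> apply_moves(linear=[[0,0.03,-0.008],[0,0.06,-0.016],[0,0.09,-0.024],[0,0.12,-0.032],[0,0.148,-0.04]], delta_rot=[[0.013,0,0],[0.026,0,0],[0.04,0,0],[0.053,0,0],[0.067,0,0]])

```text
clock: 25.38
position: [0.5711, -0.0628, 0.1723]
tool_rot: [-2.44, -0.002, 1.396]
force: [1.0, 0.7, -1.3]
grip_width: 0.0131
finger_force: 79.0
```

```bash
python3 - <<'E'
from h import *
g=lambda l,phi,n:(*tcp(POL,l,phi),n)
print(here()[0],tcp(POL,(0,66),40)[0],monitor.observe()['tool_rot'],monitor.observe()['force'])
im,d=save('top','top10'); i2,_=save('scene','sc10')
cv2.imwrite('pics/c10.png',np.hstack([cv2.resize(im[120:240,220:350],None,fx=3,fy=3),cv2.resize(i2[130:280,160:320],(384,360))])[:,:,::-1])
E
```

```text
[ 0.57113227 -0.06284812  0.17233316] [ 0.57054345 -0.06158547  0.17252453] [-2.43965804e+00 -2.10071489e-03  1.39559494e+00] [ 0.96871611  0.69755111 -1.34763182]
```

View pics/c10.png

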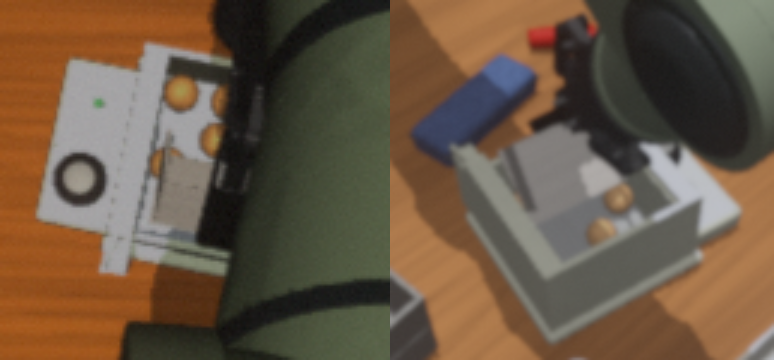

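```bash
python3 - <<'E'
from h import *
g=lambda l,phi,n:(*tcp(POL,l,phi),n)
plan([g((-3,95),34,1),g((-5,130),15,1),g((-10,170),0,1),g((-10,175),0,1)])
E
```

```text
L [0.012, -0.292, -0.117] D [-0.052, -0.001, -0.0] 
L [0.0, -0.395, 0.028] D [-0.159, 0.0, -0.0] 
L [0.0, -0.305, -0.137] D [-0.125, 0.0, 0.0] 
L [0.0, 0.0, -0.05] D [0.0, 0.0, 0.0]
```

>>> apply_moves(linear=[[0,-0.06,-0.024],[0,-0.12,-0.048],[0,-0.18,-0.072],[0,-0.24,-0.096],[0,-0.292,-0.117]], delta_rot=[[-0.01,0,0],[-0.02,0,0],[-0.03,0,0],[-0.04,0,0],[-0.052,0,0]])

```text
clock: 25.9
position: [0.5561, -0.0603, 0.2014]
tool_rot: [-2.552, -0.0, 1.396]
force: [0.6, 0.4, -1.9]
grip_width: 0.013
finger_force: 79.1
```

>>> apply_moves(linear=[[0,-0.08,0.005],[0,-0.16,0.01],[0,-0.24,0.016],[0,-0.32,0.022],[0,-0.395,0.028]], delta_rot=[[-0.032,0,0],[-0.064,0,0],[-0.096,0,0],[-0.128,0,0],[-0.159,0,0]])

```text
clock: 26.32
position: [0.5221, -0.0543, 0.2214]
tool_rot: [-2.888, -0.0, 1.396]
force: [1.0, 0.8, -2.1]
grip_width: 0.0131
finger_force: 79.0
```

>>> apply_moves(linear=[[0,-0.06,-0.027],[0,-0.12,-0.054],[0,-0.18,-0.08],[0,-0.24,-0.11],[0,-0.305,-0.137]], delta_rot=[[-0.025,0,0],[-0.05,0,0],[-0.075,0,0],[-0.1,0,0],[-0.125,0,0]])

```text
clock: 26.73
position: [0.4965, -0.0498, 0.2423]
tool_rot: [3.134, -0.0, 1.396]
force: [0.2, -0.1, -0.5]
grip_width: 0.0133
finger_force: 79.0
```

```bash
python3 - <<'E'
from h import *
p,r=here(); print(p,r.as_euler('xyz'))
# scoop-to-pad target: origin on pad center, yaw 5.16deg (mat); origin in lip frame -> use lip = origin+45 along x
PAD=(np.array([.582,.330,.003]),np.radians(5.16))
g=lambda z,n:(*tcp(PAD,(45,z),0),n)
s=plan([(p+[0,.0,.03],r,1),g(160,5),g(60,2),g(8,1),g(1,1)])
i2,_=save('top','top11')
cv2.imwrite('pics/c11.png',cv2.resize(i2[120:240,220:350],None,fx=3,fy=3)[:,:,::-1])
E
```

```text
[ 0.49646857 -0.04979718  0.24233507] [ 3.13391589e+00 -4.64949389e-04  1.39590973e+00]
L [0.0, 0.002, -0.3] D [0.0, 0.0, 0.0] 
L [0.76, -0.037, 0.079] D [0.001, 0.0, -0.025] 
L [0.76, 0.004, 0.079] D [0.0, 0.0, -0.026] 
L [0.759, 0.044, 0.078] D [0.001, 0.0, -0.025] 
L [0.756, 0.085, 0.079] D [0.001, 0.0, -0.025] 
L [0.75, 0.124, 0.078] D [0.001, 0.0, -0.026] 
L [0.0, 0.0, 0.5] D [-0.0, 0.0, 0.0] 
L [0.001, 0.001, 0.5] D [-0.0, 0.0, 0.0] 
L [0.0, 0.0, 0.52] D [-0.0, 0.0, 0.0] 
L [0.0, 0.0, 0.07] D [-0.0, 0.0, 0.0]
```

View pics/c11.png

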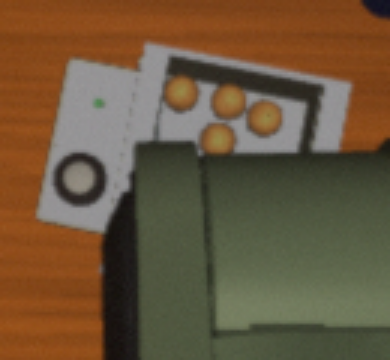

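>>> apply_moves(linear=[[0.76,-0.04,-0.06],[0.76,-0.04,-0.06],[0.76,-0.04,-0.06],[0.76,-0.04,-0.06],[0.76,-0.04,-0.06]], delta_rot=[[0,0,-0.025],[0,0,-0.025],[0,0,-0.025],[0,0,-0.025],[0,0,-0.025]])

```text
clock: 27.2
position: [0.506, 0.0254, 0.2477]
tool_rot: [3.138, 0.0, 1.448]
force: [-0.5, 0.9, -2.1]
grip_width: 0.0125
finger_force: 79.0
```

>>> apply_moves(linear=[[0.76,0.004,0.02],[0.76,0.004,0.02],[0.76,0.004,0.02],[0.76,0.004,0.02],[0.76,0.004,0.02]], delta_rot=[[0,0,-0.026],[0,0,-0.026],[0,0,-0.026],[0,0,-0.026],[0,0,-0.026]])

```text
clock: 27.62
position: [0.5159, 0.0998, 0.2454]
tool_rot: [3.139, 0.001, 1.501]
force: [-0.3, 0.5, -1.2]
grip_width: 0.013
finger_force: 79.0
```

>>> apply_moves(linear=[[0.76,0.044,0.02],[0.76,0.044,0.02],[0.76,0.044,0.02],[0.76,0.044,0.02],[0.76,0.044,0.02]], delta_rot=[[0,0,-0.025],[0,0,-0.025],[0,0,-0.025],[0,0,-0.025],[0,0,-0.025]])

```text
clock: 28.03
position: [0.5258, 0.1748, 0.2433]
tool_rot: [3.139, 0.002, 1.553]
force: [-0.8, -0.5, -1.6]
grip_width: 0.0135
finger_force: 79.0
```

>>> apply_moves(linear=[[0.756,0.085,0.02],[0.756,0.085,0.02],[0.756,0.085,0.02],[0.756,0.085,0.02],[0.756,0.085,0.02]], delta_rot=[[0,0,-0.025],[0,0,-0.025],[0,0,-0.025],[0,0,-0.025],[0,0,-0.025]])

```text
clock: 28.45
position: [0.5357, 0.25, 0.2413]
tool_rot: [3.139, 0.002, 1.605]
force: [0.3, -0.5, -2.1]
grip_width: 0.013
finger_force: 79.0
```

```bash
python3 - <<'E'
from h import *
i2,_=save('top','top12')
cv2.imwrite('pics/c12.png',cv2.resize(i2[120:290,95:440],None,fx=2.3,fy=2.3)[:,:,::-1])
h=i2[...,0].astype(int)-i2[...,2]; m=np.zeros(h.shape,np.uint8); m[130:225,258:340]=h[130:225,258:340]>60
n,l,s,c=cv2.connectedComponentsWithStats(m); print([(a,b.round(0).tolist()) for a,b in zip(s[1:,4],c[1:]) if a>30])
PAD=(np.array([.582,.330,.003]),np.radians(5.16))
g=lambda z,n:(*tcp(PAD,(45,z),0),n)
plan([g(160,1),g(60,1),g(8,1),g(1,1)])
E
```

```text
[(np.int32(1680), [318.0, 163.0]), (np.int32(95), [280.0, 150.0]), (np.int32(95), [296.0, 153.0]), (np.int32(93), [308.0, 159.0]), (np.int32(89), [292.0, 166.0]), (np.int32(88), [276.0, 174.0]), (np.int32(90), [304.0, 198.0]), (np.int32(743), [282.0, 217.0])]
L [0.772, 0.116, 0.083] D [0.001, 0.001, -0.027] 
L [-0.0, -0.001, 1.0] D [0.0, -0.0, 0.0] 
L [-0.0, -0.001, 0.52] D [0.0, -0.0, 0.0] 
L [-0.0, 0.0, 0.07] D [0.0, -0.0, 0.0]
```

View pics/c12.png

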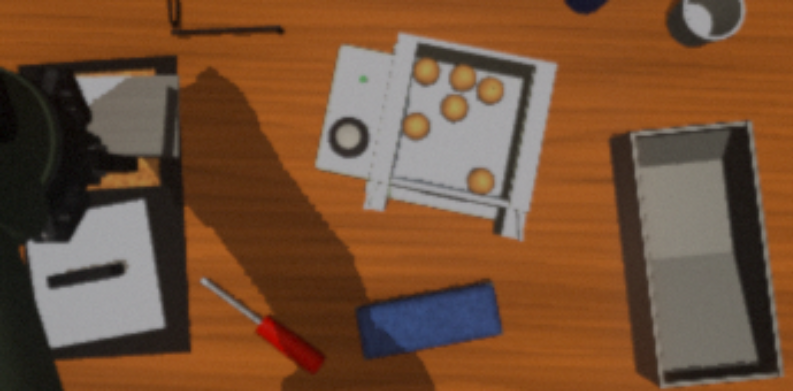

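>>> apply_moves(linear=[[0.772,0.116,0.08],[0.772,0.116,0.08],[0.772,0.116,0.08],[0.772,0.116,0.08],[0.772,0.116,0.08]], delta_rot=[[0,0,-0.027],[0,0,-0.027],[0,0,-0.027],[0,0,-0.027],[0,0,-0.027]])

```text
clock: 28.92
position: [0.5447, 0.3278, 0.2333]
tool_rot: [3.139, 0.002, 1.662]
force: [0.7, -0.8, -1.4]
grip_width: 0.0129
finger_force: 79.0
```

>>> apply_moves(linear=[[0,0,0.2],[0,0,0.4],[0,0,0.6],[0,0,0.8],[0,0,1]], delta_rot=[[0,0,0],[0,0,0],[0,0,0],[0,0,0],[0,0,0]])

```text
clock: 29.33
position: [0.5452, 0.3272, 0.133]
tool_rot: [3.138, 0.002, 1.661]
force: [-0.0, 0.6, -1.2]
grip_width: 0.0134
finger_force: 79.2
```

>>> apply_moves(linear=[[0,0,0.15],[0,0,0.3],[0,0,0.42],[0,0,0.5],[0,0,0.5]], delta_rot=[[0,0,0],[0,0,0],[0,0,0],[0,0,0],[0,0,0]])

```text
clock: 29.75
position: [0.5444, 0.328, 0.0821]
tool_rot: [3.14, 0.002, 1.663]
force: [-0.4, -0.3, -1.9]
grip_width: 0.0129
finger_force: 79.0
```

```bash
python3 - <<'E'
from h import *
i2,d=save('top','top13'); P=cloud('top',d)
p,r=here(); print(p,r.as_euler('xyz'),monitor.observe()['force'])
Q=r.inv().apply((P-p).reshape(-1,3)).reshape(P.shape)*1000
m=(d>0)&(abs(Q[...,0])<80)&(Q[...,1]>-10)&(Q[...,1]<120)&(Q[...,2]>22)&(Q[...,2]<62); q=Q[m]
print(np.percentile(q[:,:2],[0,2,98,100],axis=0).round(1).tolist())
PAD=(np.array([.582,.330,.003]),np.radians(5.16))
g=lambda z,n:(*tcp(PAD,(45,z),0),n)
plan([g(8,1),g(1,1)])
E
```

```text
[0.54473032 0.32859017 0.08315769] [3.13911752e+00 1.66493255e-03 1.66288578e+00] [-0.08763995 -0.69381687 -1.32691891]
[[-52.2, -7.4], [-51.8, -7.2], [-2.2, 65.2], [5.3, 67.1]]
L [-0.012, -0.001, 0.022] D [0.001, 0.001, 0.001] 
L [-0.0, 0.0, 0.07] D [0.0, -0.0, -0.0]
```

>>> apply_moves(linear=[[0,0,0.02],[-0.005,0,0.04],[-0.005,0,0.06],[-0.005,0,0.08],[-0.005,0,0.09]], delta_rot=[[0.001,0.001,0],[0.001,0.001,0],[0.001,0.001,0],[0.001,0.001,0],[0.001,0.001,0]])

```text
clock: 30.22
position: [0.5447, 0.3289, 0.0743]
tool_rot: [3.141, -0.001, 1.664]
force: [0.2, 0.5, -2.0]
grip_width: 0.0128
finger_force: 79.0
```

>>> apply_moves(linear=[[0,0,0.004],[0,0,0.004],[0,0,0.004],[0,0,0.004],[0,0,0.004]], delta_rot=[[0,0,0],[0,0,0],[0,0,0],[0,0,0],[0,0,0]])

```text
clock: 30.63
position: [0.5447, 0.3289, 0.074]
tool_rot: [3.141, -0.001, 1.664]
force: [-0.5, 0.8, -1.0]
grip_width: 0.0134
finger_force: 79.0
```

Another 1 mm, then release and rise.

>>> apply_moves(linear=[[0,0,0.004],[0,0,0.008],[0,0,0.01],[0,0,0.01],[0,0,0.01]], delta_rot=[[0,0,0],[0,0,0],[0,0,0],[0,0,0],[0,0,0]])

```text
clock: 31.05
position: [0.5449, 0.329, 0.0737]
tool_rot: [3.14, -0.001, 1.664]
force: [-3.1, -2.3, 8.7]
grip_width: 0.0128
finger_force: 80.8
```

>>> apply_moves(linear=[[0,0,0],[0,0,0],[0,0,0],[0,0,0],[0,0,0]], delta_rot=[[0,0,0],[0,0,0],[0,0,0],[0,0,0],[0,0,0]], gripper=1)

```text
clock: 31.47
position: [0.5447, 0.3289, 0.0728]
tool_rot: [3.141, -0.001, 1.664]
force: [-0.0, 0.7, 0.2]
grip_width: 0.0731
finger_force: 0.0
```

>>> apply_moves(linear=[[0,0,0],[0,0,0],[0,0,0],[0,0,0],[0,0,0]], delta_rot=[[0,0,0],[0,0,0],[0,0,0],[0,0,0],[0,0,0]])

```text
clock: 31.88
position: [0.5447, 0.3289, 0.0729]
tool_rot: [3.141, -0.001, 1.664]
force: [0.1, -0.9, 0.5]
grip_width: 0.0858
finger_force: 0.0
```

>>> apply_moves(linear=[[0,0,-0.2],[0,0,-0.4],[0,0,-0.6],[0,0,-0.8],[0,0,-1]], delta_rot=[[0,0,0],[0,0,0],[0,0,0],[0,0,0],[0,0,0]])

```text
clock: 32.3
position: [0.5445, 0.3287, 0.1739]
tool_rot: [3.141, -0.001, 1.664]
force: [0.0, -0.4, 0.2]
grip_width: 0.0856
finger_force: 0.0
```

>>> apply_moves(linear=[[-1,-0.9,-0.6],[-1,-0.9,-0.6],[-1,-0.9,-0.6],[-1,-0.9,-0.6],[-1,-0.9,-0.6]], delta_rot=[[0,0,0],[0,0,0],[0,0,0],[0,0,0],[0,0,0]])

```text
clock: 32.72
position: [0.4632, 0.2176, 0.2351]
tool_rot: [3.138, -0.0, 1.661]
force: [1.5, -0.6, 0.9]
grip_width: 0.0855
finger_force: 0.0
```

>>> apply_moves(linear=[[-1,0,0],[-1,0,0],[-1,0,0],[-1,0,0],[-1,0,0]], delta_rot=[[0,0,0],[0,0,0],[0,0,0],[0,0,0],[0,0,0]])

```text
clock: 33.13
position: [0.4739, 0.1206, 0.2327]
tool_rot: [3.14, -0.001, 1.662]
force: [-0.3, 0.4, -0.5]
grip_width: 0.0854
finger_force: 0.0
```

```bash
cat > mat.py <<'E'
from h import *; import sys
im,d=save('top','top'+sys.argv[1]); P=cloud('top',d); Z=P[...,2]
def rect(m,nm):
    if m.sum()<10: print(nm,'none');return
    q=P[m][:,:2].astype(np.float32); r=cv2.minAreaRect(q*1000); print(nm,m.sum(),np.round(r[0],1),np.round(r[1],1),round(r[2],2),np.percentile(P[m][:,2],[5,50,95]).round(3))
def box(u0,v0,u1,v1):
    m=np.zeros(Z.shape,bool); m[v0:v1,u0:u1]=1; return m&(d>0)
rect(box(95,140,185,208)&(Z>.035)&(Z<.06),'scoop walls')
rect(box(95,140,185,208)&(Z>.075)&(Z<.13),'handle')
rect(box(95,190,185,290)&(Z>.04)&(Z<.075)&(im.max(2)<80),'ridge')
rect(box(95,200,185,290)&(im.min(2)>85)&(Z<.03),'cover')
E
python3 mat.py 14; python3 -c "
from h import *
print(here()[0])"
```

```text
scoop walls 105 [556.8 327. ] [ 59.9 102.5] 4.56 [0.036 0.045 0.049]
handle none
ridge none
cover none
[0.47370101 0.12171744 0.23262872]
```

>>> apply_moves(linear=[[-1,-0.3,0],[-1,-0.3,0],[-1,-0.3,0],[-1,-0.3,0],[-1,-0.3,0]], delta_rot=[[0,0,0],[0,0,0],[0,0,0],[0,0,0],[0,0,0]])

```text
clock: 33.6
position: [0.4531, 0.0191, 0.2326]
tool_rot: [3.14, -0.001, 1.663]
force: [0.1, 1.0, 0.8]
grip_width: 0.0854
finger_force: 0.0
```

>>> apply_moves(linear=[[-1,0,0],[-1,0,0],[-1,0,0],[-1,0,0],[-1,0,0]], delta_rot=[[0,0,0],[0,0,0],[0,0,0],[0,0,0],[0,0,0]])

```text
clock: 34.02
position: [0.4628, -0.0797, 0.2322]
tool_rot: [3.141, -0.002, 1.664]
force: [0.8, 0.2, -0.0]
grip_width: 0.0855
finger_force: 0.0
```

```bash
python3 mat.py 15; python3 -c "
from h import *
print(here()[0])"
```

```text
scoop walls 183 [549.5 326.1] [ 74.  101.7] 4.18 [0.036 0.046 0.053]
handle 115 [519.7 323.1] [13.7 31.3] 5.71 [0.079 0.113 0.116]
ridge 208 [477.  321.8] [125.8  92.3] 1.5 [0.042 0.056 0.064]
cover 2826 [428.9 301.2] [142.7 191.7] 11.86 [0.008 0.011 0.013]
[ 0.46273873 -0.07898676  0.23223832]
```

```bash
python3 - <<'E'
from h import *
q=down(np.pi/2+.087)
plan([([.5197,.3228,.17],q,5),([.5197,.3228,.0735],q,1)])
E
```

```text
L [0.789, 0.189, 0.126] D [0.0, -0.0, 0.001] 
L [0.789, 0.188, 0.126] D [0.0, -0.0, 0.001] 
L [0.79, 0.186, 0.126] D [0.0, -0.0, 0.0] 
L [0.79, 0.186, 0.126] D [0.0, -0.001, 0.001] 
L [0.79, 0.185, 0.124] D [0.0, 0.0, 0.001] 
L [0.001, -0.001, 0.965] D [0.0, 0.0, -0.0]
```

>>> apply_moves(linear=[[0.79,0.189,0.03],[0.79,0.189,0.03],[0.79,0.189,0.03],[0.79,0.189,0.03],[0.79,0.189,0.03]], delta_rot=[[0,0,0.001],[0,0,0.001],[0,0,0.001],[0,0,0.001],[0,0,0.001]])

```text
clock: 34.48
position: [0.4736, 0.0011, 0.2294]
tool_rot: [3.141, -0.001, 1.664]
force: [-0.3, 0.0, 0.5]
grip_width: 0.0857
finger_force: 0.0
```

>>> apply_moves(linear=[[0.79,0.188,0.03],[0.79,0.188,0.03],[0.79,0.188,0.03],[0.79,0.188,0.03],[0.79,0.188,0.03]], delta_rot=[[0,0,0.001],[0,0,0.001],[0,0,0.001],[0,0,0.001],[0,0,0.001]])

```text
clock: 34.9
position: [0.4851, 0.0797, 0.2265]
tool_rot: [3.141, -0.001, 1.659]
force: [-0.1, -0.3, 0.0]
grip_width: 0.0853
finger_force: 0.0
```

>>> apply_moves(linear=[[0.79,0.186,0.03],[0.79,0.186,0.03],[0.79,0.186,0.03],[0.79,0.186,0.03],[0.79,0.186,0.03]], delta_rot=[[0,0,0],[0,0,0],[0,0,0],[0,0,0],[0,0,0]])

```text
clock: 35.32
position: [0.4968, 0.1591, 0.2236]
tool_rot: [3.141, -0.0, 1.658]
force: [0.7, -0.5, 0.3]
grip_width: 0.0853
finger_force: 0.0
```

>>> apply_moves(linear=[[0.79,0.186,0.1],[0.79,0.186,0.1],[0.79,0.186,0.1],[0.79,0.186,0.1],[0.79,0.186,0.1]], delta_rot=[[0,0,0.001],[0,0,0.001],[0,0,0.001],[0,0,0.001],[0,0,0.001]])

```text
clock: 35.73
position: [0.5086, 0.239, 0.2137]
tool_rot: [3.141, -0.0, 1.656]
force: [-0.2, -0.4, 0.1]
grip_width: 0.0856
finger_force: 0.0
```

>>> apply_moves(linear=[[0.79,0.185,0.2],[0.79,0.185,0.3],[0.79,0.185,0.43],[0.79,0.185,0.43],[0.79,0.185,0.43]], delta_rot=[[0,0,0],[0,0,0],[0,0,0],[0,0,0],[0,0,0]])

```text
clock: 36.15
position: [0.5203, 0.3191, 0.1707]
tool_rot: [3.142, 0.001, 1.656]
force: [1.0, -0.7, 0.5]
grip_width: 0.0856
finger_force: 0.0
```

```bash
python3 - <<'E'
from h import *
q=down(np.pi/2+.087); print(here()[0])
plan([([.5197,.3228,.0735],q,1)])
E
```

```text
[0.52026527 0.31908783 0.17066429]
L [0.038, -0.002, 0.972] D [0.0, 0.0, -0.001]
```

>>> apply_moves(linear=[[0.035,0,0.3],[0.035,0,0.6],[0.035,0,0.85],[0.035,0,0.97],[0.035,0,0.97]], delta_rot=[[0,0,0],[0,0,0],[0,0,0],[0,0,0],[0,0,0]])

```text
clock: 36.57
position: [0.5197, 0.3226, 0.0728]
tool_rot: [-3.141, 0.001, 1.656]
force: [-0.6, -0.0, -0.2]
grip_width: 0.0855
finger_force: 0.0
```

>>> apply_moves(linear=[[0,0,0],[0,0,0],[0,0,0],[0,0,0],[0,0,0]], delta_rot=[[0,0,0],[0,0,0],[0,0,0],[0,0,0],[0,0,0]], gripper=-1)

```text
clock: 36.98
position: [0.5201, 0.3249, 0.0748]
tool_rot: [3.14, -0.002, 1.657]
force: [-0.1, -0.1, -0.5]
grip_width: 0.0258
finger_force: 0.0
```

>>> apply_moves(linear=[[0,0,0],[0,0,0],[0,0,0],[0,0,0],[0,0,0]], delta_rot=[[0,0,0],[0,0,0],[0,0,0],[0,0,0],[0,0,0]])

```text
clock: 37.4
position: [0.52, 0.3248, 0.0745]
tool_rot: [3.14, -0.001, 1.657]
force: [-1.2, -2.5, 7.1]
grip_width: 0.013
finger_force: 78.4
```

>>> apply_moves(linear=[[0,0,-0.04],[0,0,-0.08],[0,0,-0.12],[0,0,-0.16],[0,0,-0.2]], delta_rot=[[0,0,0],[0,0,0],[0,0,0],[0,0,0],[0,0,0]])

```text
clock: 37.82
position: [0.5197, 0.3247, 0.0944]
tool_rot: [3.141, -0.001, 1.657]
force: [0.9, 1.0, -2.4]
grip_width: 0.0132
finger_force: 77.8
```

```bash
python3 - <<'E'
from h import *
PAD=(np.array([.582,.330,.003]),np.radians(5.16))
g=lambda z,n:(*tcp(PAD,(45,z),0),n)
print(here()[0]); plan([g(20,1),g(2,1)])
E
```

```text
[0.51970671 0.32470914 0.09440962]
L [0.005, 0.252, 0.014] D [0.0, -0.001, -0.002] 
L [-0.0, -0.0, 0.18] D [0.0, 0.0, 0.0]
```

>>> apply_moves(linear=[[0,0.05,0],[0,0.1,0],[0,0.15,0],[0,0.2,0],[0.005,0.252,0]], delta_rot=[[0,0,-0.001],[0,0,-0.001],[0,0,-0.002],[0,0,-0.002],[0,0,-0.002]])

```text
clock: 38.23
position: [0.5454, 0.3272, 0.0936]
tool_rot: [3.141, -0.001, 1.661]
force: [-0.1, -0.6, -2.5]
grip_width: 0.0132
finger_force: 77.9
```

>>> apply_moves(linear=[[0,0,0.05],[0,0,0.1],[0,0,0.15],[0,0,0.19],[0,0,0.2]], delta_rot=[[0,0,0],[0,0,0],[0,0,0],[0,0,0],[0,0,0]])

```text
clock: 38.65
position: [0.5444, 0.3273, 0.0742]
tool_rot: [3.141, -0.001, 1.662]
force: [-11.9, -8.1, 32.5]
grip_width: 0.0131
finger_force: 83.0
```

>>> apply_moves(linear=[[0,0,0.006],[0,0,0.006],[0,0,0.006],[0,0,0.006],[0,0,0.006]], delta_rot=[[0,0,0],[0,0,0],[0,0,0],[0,0,0],[0,0,0]])

```text
clock: 39.07
position: [0.5443, 0.3274, 0.0742]
tool_rot: [3.141, -0.001, 1.662]
force: [-9.7, -6.4, 21.8]
grip_width: 0.0128
finger_force: 81.3
```

Back off slightly, release, rise and retreat.

>>> apply_moves(linear=[[0,0,-0.008],[0,0,-0.008],[0,0,-0.008],[0,0,-0.008],[0,0,-0.008]], delta_rot=[[0,0,0],[0,0,0],[0,0,0],[0,0,0],[0,0,0]])

```text
clock: 39.48
position: [0.5445, 0.3274, 0.0743]
tool_rot: [3.141, -0.001, 1.662]
force: [-4.4, -4.2, 9.7]
grip_width: 0.0134
finger_force: 79.6
```

>>> apply_moves(linear=[[0,0,0],[0,0,0],[0,0,0],[0,0,0],[0,0,0]], delta_rot=[[0,0,0],[0,0,0],[0,0,0],[0,0,0],[0,0,0]], gripper=1)

```text
clock: 39.9
position: [0.5448, 0.3274, 0.074]
tool_rot: [3.141, -0.001, 1.662]
force: [0.6, 0.5, -0.2]
grip_width: 0.0728
finger_force: 0.0
```

>>> apply_moves(linear=[[0,0,0],[0,0,0],[0,0,0],[0,0,0],[0,0,0]], delta_rot=[[0,0,0],[0,0,0],[0,0,0],[0,0,0],[0,0,0]])

```text
clock: 40.32
position: [0.5448, 0.3274, 0.0741]
tool_rot: [3.141, -0.001, 1.662]
force: [-0.4, 0.2, 0.9]
grip_width: 0.0856
finger_force: 0.0
```

>>> apply_moves(linear=[[0,0,-0.2],[0,0,-0.4],[0,0,-0.6],[0,0,-0.8],[0,0,-1]], delta_rot=[[0,0,0],[0,0,0],[0,0,0],[0,0,0],[0,0,0]])

```text
clock: 40.73
position: [0.5446, 0.3273, 0.1751]
tool_rot: [3.141, -0.001, 1.662]
force: [-0.2, -0.8, 0.8]
grip_width: 0.0853
finger_force: 0.0
```

>>> apply_moves(linear=[[-1,-0.7,-0.6],[-1,-0.7,-0.6],[-1,-0.7,-0.6],[-1,-0.7,-0.6],[-1,-0.7,-0.6]], delta_rot=[[0,0,0],[0,0,0],[0,0,0],[0,0,0],[0,0,0]])

```text
clock: 41.15
position: [0.484, 0.2189, 0.236]
tool_rot: [3.138, -0.001, 1.659]
force: [1.0, -0.3, -0.1]
grip_width: 0.0852
finger_force: 0.0
```

>>> apply_moves(linear=[[-1,0,0],[-1,0,0],[-1,0,0],[-1,0,0],[-1,0,0]], delta_rot=[[0,0,0],[0,0,0],[0,0,0],[0,0,0],[0,0,0]])

```text
clock: 41.57
position: [0.4935, 0.1215, 0.2336]
tool_rot: [3.141, -0.001, 1.66]
force: [-0.1, 0.3, 0.7]
grip_width: 0.0855
finger_force: 0.0
```

>>> apply_moves(linear=[[-1,0,0],[-1,0,0],[-1,0,0],[-1,0,0],[-1,0,0]], delta_rot=[[0,0,0],[0,0,0],[0,0,0],[0,0,0],[0,0,0]])

```text
clock: 41.98
position: [0.5025, 0.0228, 0.2335]
tool_rot: [3.141, -0.001, 1.662]
force: [-1.0, 1.3, 0.5]
grip_width: 0.0854
finger_force: 0.0
```

>>> apply_moves(linear=[[-0.8,0,0],[-0.8,0,0],[-0.8,0,0],[-0.8,0,0],[-0.8,0,0]], delta_rot=[[0,0,0],[0,0,0],[0,0,0],[0,0,0],[0,0,0]])

```text
clock: 42.4
position: [0.5098, -0.0556, 0.2335]
tool_rot: [3.141, -0.002, 1.664]
force: [0.9, 0.4, -0.1]
grip_width: 0.0854
finger_force: 0.0
```

```bash
sed -i "s/rect(box(95,190,185,290)&(Z>.04)/rect(box(95,215,185,290)\&(Z>.04)/; s/rect(box(95,200,185,290)&(im/rect(box(95,200,185,290)\&(P[...,0]<.505)\&(im/" mat.py; python3 mat.py 16; python3 -c "
from h import *
print(here()[0])"
```

```text
scoop walls 192 [574.5 328.4] [ 74.7 100.3] 4.95 [0.036 0.046 0.051]
handle 119 [544.4 324.7] [13.9 29.4] 6.34 [0.083 0.113 0.116]
ridge 162 [424.  324.7] [13.1 67.9] 11.67 [0.049 0.056 0.059]
cover 2826 [429.  300.6] [142.8 189.9] 11.99 [0.008 0.011 0.013]
[ 0.50973263 -0.05536092  0.23352272]
```

```bash
python3 - <<'E'
from h import *
q=down(np.pi/2+.207)
f=np.load('/tmp/top16.npz');im,d=f['im'],f['d'];P=cloud('top',d)
a=np.radians(11.85);M=np.array([[np.cos(a),np.sin(a)],[-np.sin(a),np.cos(a)]])
q2=(P[...,:2]-[.4234,.327])@M.T*1000; m=(im.min(2)>85)&(P[...,2]<.02)&(abs(q2[...,0])<80)&(abs(q2[...,1])<85)&(P[...,0]<.5)
for t in(-50,-30,30,50):
    s=q2[m&(abs(q2[...,0]-t)<6)][:,1]; s2=q2[m&(abs(q2[...,1]-t)<6)][:,0]; print(t,np.percentile(s,[2,98]).round(1),np.percentile(s2,[2,98]).round(1))
plan([([.4235,.3265,.15],q,5),([.4235,.3265,.06],q,1),([.4235,.3265,.024],q,1)])
E
```

```text
-50 [-65.9  64.9] [-68.6  65.1]
-30 [-66.4  64.9] [-68.8  67.9]
30 [-66.1  64.5] [-68.5  68.8]
50 [-66.1  65.4] [-68.4  68.5]
L [0.776, -0.101, 0.168] D [0.0, -0.0, -0.011] 
L [0.778, -0.082, 0.169] D [0.0, -0.0, -0.011] 
L [0.78, -0.065, 0.168] D [0.0, -0.001, -0.01] 
L [0.782, -0.048, 0.167] D [0.0, 0.0, -0.011] 
L [0.782, -0.03, 0.167] D [0.0, 0.0, -0.011] 
L [0.001, -0.001, 0.9] D [0.0, 0.0, -0.0] 
L [-0.0, -0.0, 0.36] D [0.0, 0.0, -0.0]
```

>>> apply_moves(linear=[[0.78,-0.1,0],[0.78,-0.1,0],[0.78,-0.1,0],[0.78,-0.1,0],[0.78,-0.1,0]], delta_rot=[[0,0,-0.011],[0,0,-0.011],[0,0,-0.011],[0,0,-0.011],[0,0,-0.011]])

```text
clock: 42.87
position: [0.4924, 0.0202, 0.2338]
tool_rot: [3.141, -0.001, 1.687]
force: [-0.1, 0.2, -0.5]
grip_width: 0.0857
finger_force: 0.0
```

>>> apply_moves(linear=[[0.78,-0.082,0.1],[0.78,-0.082,0.1],[0.78,-0.082,0.1],[0.78,-0.082,0.1],[0.78,-0.082,0.1]], delta_rot=[[0,0,-0.011],[0,0,-0.011],[0,0,-0.011],[0,0,-0.011],[0,0,-0.011]])

```text
clock: 43.28
position: [0.4757, 0.0951, 0.2238]
tool_rot: [3.141, -0.001, 1.707]
force: [-1.4, -0.9, 0.6]
grip_width: 0.0855
finger_force: 0.0
```

>>> apply_moves(linear=[[0.78,-0.065,0.2],[0.78,-0.065,0.2],[0.78,-0.065,0.2],[0.78,-0.065,0.2],[0.78,-0.065,0.2]], delta_rot=[[0,0,-0.01],[0,0,-0.01],[0,0,-0.01],[0,0,-0.01],[0,0,-0.01]])

```text
clock: 43.7
position: [0.4589, 0.171, 0.2039]
tool_rot: [3.141, -0.0, 1.727]
force: [-0.7, 0.3, 0.3]
grip_width: 0.0857
finger_force: 0.0
```

>>> apply_moves(linear=[[0.78,-0.048,0.25],[0.78,-0.048,0.25],[0.78,-0.048,0.25],[0.78,-0.048,0.25],[0.78,-0.048,0.25]], delta_rot=[[0,0,-0.011],[0,0,-0.011],[0,0,-0.011],[0,0,-0.011],[0,0,-0.011]])

```text
clock: 44.12
position: [0.4421, 0.247, 0.1791]
tool_rot: [3.14, -0.0, 1.75]
force: [-0.0, -1.2, 0.8]
grip_width: 0.0858
finger_force: 0.0
```

>>> apply_moves(linear=[[0.78,-0.03,0.3],[0.78,-0.03,0.3],[0.78,-0.03,0.3],[0.78,-0.03,0.3],[0.78,-0.03,0.3]], delta_rot=[[0,0,-0.011],[0,0,-0.011],[0,0,-0.011],[0,0,-0.011],[0,0,-0.011]])

```text
clock: 44.53
position: [0.4254, 0.3231, 0.1492]
tool_rot: [3.14, -0.0, 1.773]
force: [0.8, -1.5, -0.6]
grip_width: 0.0854
finger_force: 0.0
```

```bash
python3 - <<'E'
from h import *
q=down(np.pi/2+.207)
print(here()[0]);plan([([.4235,.3265,.06],q,1),([.4235,.3265,.024],q,1)])
E
```

```text
[0.42540048 0.32314801 0.14924191]
L [0.037, -0.013, 0.892] D [0.001, -0.0, -0.002] 
L [-0.0, 0.0, 0.36] D [-0.0, -0.0, -0.0]
```

>>> apply_moves(linear=[[0.01,-0.01,0.3],[0.01,-0.01,0.55],[0.01,-0.01,0.75],[0.01,-0.01,0.89],[0.01,-0.01,0.89]], delta_rot=[[0,0,0],[0,0,0],[0,0,0],[0,0,0],[0,0,0]])

```text
clock: 44.95
position: [0.4235, 0.3229, 0.0583]
tool_rot: [-3.14, 0.001, 1.772]
force: [-0.8, 0.1, 0.8]
grip_width: 0.0852
finger_force: 0.0
```

>>> apply_moves(linear=[[0,0,0.1],[0,0,0.2],[0,0,0.3],[0,0,0.36],[0,0,0.36]], delta_rot=[[0,0,0],[0,0,0],[0,0,0],[0,0,0],[0,0,0]])

```text
clock: 45.37
position: [0.4229, 0.3252, 0.0229]
tool_rot: [-3.141, -0.0, 1.775]
force: [-1.0, -0.4, -0.0]
grip_width: 0.085
finger_force: 0.0
```

>>> apply_moves(linear=[[0,0,0],[0,0,0],[0,0,0],[0,0,0],[0,0,0]], delta_rot=[[0,0,0],[0,0,0],[0,0,0],[0,0,0],[0,0,0]], gripper=-1)

```text
clock: 45.78
position: [0.4234, 0.3258, 0.0243]
tool_rot: [3.14, -0.001, 1.775]
force: [-0.3, -0.8, -0.6]
grip_width: 0.0253
finger_force: 0.0
```

>>> apply_moves(linear=[[0,0,0],[0,0,0],[0,0,0],[0,0,0],[0,0,0]], delta_rot=[[0,0,0],[0,0,0],[0,0,0],[0,0,0],[0,0,0]])

```text
clock: 46.2
position: [0.4234, 0.3258, 0.0244]
tool_rot: [3.14, -0.001, 1.775]
force: [-1.5, -1.0, 7.2]
grip_width: 0.0129
finger_force: 79.1
```

>>> apply_moves(linear=[[0,0,-0.2],[0,0,-0.4],[0,0,-0.6],[0,0,-0.8],[0,0,-1]], delta_rot=[[0,0,0],[0,0,0],[0,0,0],[0,0,0],[0,0,0]])

```text
clock: 46.62
position: [0.423, 0.3253, 0.1249]
tool_rot: [3.141, -0.001, 1.775]
force: [0.9, -0.6, -1.9]
grip_width: 0.013
finger_force: 78.3
```

>>> apply_moves(linear=[[0,0,-0.2],[0,0,-0.4],[0,0,-0.6],[0,0,-0.6],[0,0,-0.6]], delta_rot=[[0,0,0],[0,0,0],[0,0,0],[0,0,0],[0,0,0]])

```text
clock: 47.03
position: [0.4234, 0.3256, 0.1846]
tool_rot: [3.139, -0.002, 1.775]
force: [0.1, 0.2, -1.9]
grip_width: 0.0133
finger_force: 78.6
```

```bash
python3 - <<'E'
from h import *
im,d=save('top','top17'); P=cloud('top',d); p,r=here(); print(p,r.as_euler('xyz'))
Q=r.inv().apply((P-p).reshape(-1,3)).reshape(P.shape)*1000
m=(d>0)&(abs(Q[...,0])<90)&(abs(Q[...,1])<90)&(Q[...,2]>8)&(Q[...,2]<30)
for t in(-60,-45,-30,0,30,45,60):
    s=Q[m&(abs(Q[...,1]-t)<6)]; s2=Q[m&(abs(Q[...,0]-t)<6)]
    if len(s)>4 and len(s2)>4: print(t,len(s),len(s2),'x',np.percentile(s[:,0],[1,99]).round(1),'y',np.percentile(s2[:,1],[1,99]).round(1),'z',np.median(s[:,2]).round(1),np.median(s2[:,2]).round(1))
E
```

```text
[0.42301107 0.32521141 0.18362849] [ 3.14070748e+00 -7.16084635e-04  1.77468899e+00]
-60 275 391 x [-66.6  67.9] y [-68.7  70.2] z 13.0 12.8
-45 245 385 x [-66.7  20.1] y [-68.8  70.2] z 12.8 12.8
-30 238 367 x [-66.8  17.9] y [-69.1  70.4] z 12.8 12.7
0 101 319 x [-66.8 -33. ] y [-68.6  70.3] z 13.1 12.9
30 232 57 x [-66.4  16.9] y [-70.2  70.9] z 12.9 12.8
```

```bash
cat >> h.py <<'E'
def cov(x,z,dy=0):
    o,a=POL; return o+R.from_euler('z',a).apply(np.array([x-.6,dy-.6,z+21.4])/1e3), down(np.pi/2+a)
E
python3 - <<'E'
from h import *
g=lambda x,z,n:(*cov(x,z),n)
s=plan([g(-165,165,6)]);plan([g(-165,110,1),g(-165,91,1)],s)
E
```

```text
L [-0.592, -0.119, -0.005] D [0.0, -0.0, 0.03] 
L [-0.599, -0.082, -0.005] D [0.0, -0.0, 0.03] 
L [-0.603, -0.044, -0.005] D [0.0, -0.0, 0.03] 
L [-0.604, -0.006, -0.006] D [0.0, -0.0, 0.03] 
L [-0.603, 0.032, -0.005] D [0.0, -0.0, 0.03] 
L [-0.6, 0.07, -0.005] D [0.0, -0.0, 0.03] 
L [-0.001, -0.0, 0.55] D [0.0, -0.0, 0.0] 
L [-0.0, -0.0, 0.19] D [0.0, -0.0, 0.0]
```

>>> apply_moves(linear=[[-0.12,-0.024,0],[-0.24,-0.048,0],[-0.36,-0.072,0],[-0.48,-0.096,0],[-0.592,-0.119,0]], delta_rot=[[0,0,0.006],[0,0,0.012],[0,0,0.018],[0,0,0.024],[0,0,0.03]])

```text
clock: 47.5
position: [0.4234, 0.2632, 0.1837]
tool_rot: [3.141, -0.0, 1.71]
force: [-0.2, 1.0, -1.9]
grip_width: 0.0127
finger_force: 78.5
```

>>> apply_moves(linear=[[-0.12,-0.016,0],[-0.24,-0.032,0],[-0.36,-0.05,0],[-0.48,-0.066,0],[-0.599,-0.082,0]], delta_rot=[[0,0,0.006],[0,0,0.012],[0,0,0.018],[0,0,0.024],[0,0,0.03]])

```text
clock: 47.92
position: [0.4238, 0.2034, 0.184]
tool_rot: [3.141, -0.001, 1.648]
force: [0.2, -0.2, -2.6]
grip_width: 0.0124
finger_force: 78.5
```

>>> apply_moves(linear=[[-0.12,-0.009,0],[-0.24,-0.018,0],[-0.36,-0.027,0],[-0.48,-0.036,0],[-0.603,-0.044,0]], delta_rot=[[0,0,0.006],[0,0,0.012],[0,0,0.018],[0,0,0.024],[0,0,0.03]])

```text
clock: 48.33
position: [0.4241, 0.143, 0.1838]
tool_rot: [3.141, -0.001, 1.585]
force: [1.0, 0.4, -2.7]
grip_width: 0.0125
finger_force: 78.5
```

>>> apply_moves(linear=[[-0.12,0,0],[-0.24,0,0],[-0.36,-0.003,0],[-0.48,-0.005,0],[-0.604,-0.006,0]], delta_rot=[[0,0,0.006],[0,0,0.012],[0,0,0.018],[0,0,0.024],[0,0,0.03]])

```text
clock: 48.75
position: [0.4244, 0.0826, 0.1838]
tool_rot: [3.141, -0.001, 1.522]
force: [0.4, -0.4, -2.3]
grip_width: 0.0128
finger_force: 78.5
```

>>> apply_moves(linear=[[-0.12,0.006,0],[-0.24,0.012,0],[-0.36,0.019,0],[-0.48,0.026,0],[-0.603,0.032,0]], delta_rot=[[0,0,0.006],[0,0,0.012],[0,0,0.018],[0,0,0.024],[0,0,0.03]])

```text
clock: 49.17
position: [0.4248, 0.0222, 0.1837]
tool_rot: [3.141, -0.001, 1.459]
force: [0.2, 0.8, -2.5]
grip_width: 0.0127
finger_force: 78.5
```

>>> apply_moves(linear=[[-0.15,0.018,0],[-0.3,0.036,0],[-0.45,0.054,0],[-0.6,0.07,0],[-0.6,0.07,0]], delta_rot=[[0,0,0.008],[0,0,0.016],[0,0,0.024],[0,0,0.03],[0,0,0.03]])

```text
clock: 49.58
position: [0.4249, -0.0401, 0.1836]
tool_rot: [3.141, -0.0, 1.393]
force: [-0.4, -0.9, -2.5]
grip_width: 0.0128
finger_force: 78.5
```

```bash
python3 - <<'E'
from h import *
g=lambda x,z,n:(*cov(x,z),n)
im,d=save('top','top18');P=cloud('top',d); p,r=here(); print(p,cov(-165,165)[0],r.as_euler('xyz'),np.pi/2+POL[1])
Q=R.from_euler('z',-POL[1]).apply((P-POL[0]).reshape(-1,3)).reshape(P.shape)*1000
m=(d>0)&(abs(Q[...,2]-171)<12)&(abs(Q[...,1])<90)&(Q[...,0]<-80)
for t in(-230,-200,-130,-105):
    s=Q[m&(abs(Q[...,0]-t)<6)]
    if len(s)>5: print(t,len(s),np.percentile(s[:,1],[1,99]).round(1))
for t in(-50,-30,30,50):
    s=Q[m&(abs(Q[...,1]-t)<6)]
    if len(s)>5: print(t,len(s),np.percentile(s[:,0],[1,99]).round(1))
s=plan([g(-165,110,1),g(-165,91,1)])
E
```

```text
[ 0.42500541 -0.03868097  0.18360014] [ 0.42499692 -0.0373202   0.1864    ] [ 3.14105761e+00 -9.24732149e-04  1.39487692e+00] 1.3967870003710618
-130 184 [-47.4  65.2]
-105 322 [-69.2  63.9]
-50 86 [-124.9  -95.5]
-30 75 [-126.   -95.2]
30 134 [-148.2  -95.1]
50 133 [-143.2  -95.3]
L [0.013, -0.003, 0.522] D [0.0, -0.0, -0.001] 
L [-0.0, 0.0, 0.19] D [0.0, -0.0, 0.0]
```

>>> apply_moves(linear=[[0.01,0,0.13],[0.02,0,0.26],[0.02,0,0.39],[0.02,0,0.52],[0.02,0,0.52]], delta_rot=[[0,0,-0.001],[0,0,-0.001],[0,0,-0.001],[0,0,-0.001],[0,0,-0.001]])

```text
clock: 50.05
position: [0.4246, -0.0346, 0.1299]
tool_rot: [-3.139, -0.001, 1.401]
force: [-0.8, -0.2, -2.3]
grip_width: 0.0125
finger_force: 78.3
```

>>> apply_moves(linear=[[0,0,0.05],[0,0,0.1],[0,0,0.15],[0,0,0.19],[0,0,0.19]], delta_rot=[[0,0,0],[0,0,0],[0,0,0],[0,0,0],[0,0,0]])

```text
clock: 50.47
position: [0.4254, -0.0349, 0.1121]
tool_rot: [-3.142, -0.001, 1.4]
force: [-0.5, 0.0, -3.4]
grip_width: 0.013
finger_force: 78.5
```

```bash
python3 - <<'E'
from h import *
im,d=save('top','top19');P=cloud('top',d); p,r=here(); print(p,cov(-165,91)[0],r.as_euler('xyz'),monitor.observe()['force'])
Q=R.from_euler('z',-POL[1]).apply((P-POL[0]).reshape(-1,3)).reshape(P.shape)*1000
m=(d>0)&(abs(Q[...,2]-98)<8)&(abs(Q[...,1])<90)
for t in(-130,-115,-105):
    s=Q[m&(abs(Q[...,0]-t)<6)]
    if len(s)>5: print(t,len(s),np.percentile(s[:,1],[1,99]).round(1),np.median(s[:,2]))
E
```

```text
[ 0.42546463 -0.03495818  0.11243908] [ 0.42499692 -0.0373202   0.1124    ] [ 3.14141177e+00 -1.17224689e-03  1.39984064e+00] [ 0.37230832 -0.28966772 -1.90340938]
-130 138 [-25.4  70.3] 98.33870261240787
-115 221 [-55.1  70. ] 98.39352908696185
-105 272 [-63.5  70.7] 98.21150766770856
```

>>> apply_moves(linear=[[-0.015,0,0.005],[-0.03,0,0.01],[-0.03,0.02,0.015],[-0.03,0.05,0.02],[-0.03,0.08,0.02]], delta_rot=[[0,0,0.001],[0,0,0.001],[0,0,0.001],[0,0,0.001],[0,0,0.001]])

```text
clock: 50.93
position: [0.4334, -0.0394, 0.1107]
tool_rot: [3.141, -0.001, 1.398]
force: [0.2, 0.0, -1.6]
grip_width: 0.0129
finger_force: 78.5
```

>>> apply_moves(linear=[[0,0.03,0],[0,0.06,0],[0,0.09,0],[0,0.12,0],[0,0.14,0]], delta_rot=[[0,0,0],[0,0,0],[0,0,0],[0,0,0],[0,0,0]])

```text
clock: 51.35
position: [0.4472, -0.0417, 0.1106]
tool_rot: [3.141, -0.001, 1.398]
force: [-0.4, -0.1, -1.7]
grip_width: 0.0127
finger_force: 78.5
```

```bash
python3 - <<'E'
from h import *
im,d=save('top','top20');P=cloud('top',d); p,r=here(); s=monitor.observe(); print(p,cov(-143,89)[0],s['force'],s['moment'])
Q=R.from_euler('z',-POL[1]).apply((P-POL[0]).reshape(-1,3)).reshape(P.shape)*1000
m=(d>0)&(abs(Q[...,2]-98)<8)&(abs(Q[...,1])<90)
for t in(-145,-130,-115,-108):
    s=Q[m&(abs(Q[...,0]-t)<5)]
    if len(s)>5: print(t,len(s),np.percentile(s[:,1],[1,99]).round(1),np.median(s[:,2]))
E
```

```text
[ 0.44737163 -0.04177782  0.11062746] [ 0.44666469 -0.04112911  0.1104    ] [ 0.19206069  0.37241236 -3.01778054] [0.04794359 0.03581328 0.00897947]
-108 21 [27.1 67.5] 97.20390145372194
```

>>> apply_moves(linear=[[0,0.03,0],[0,0.06,0],[0,0.09,0],[0,0.12,0],[0,0.15,0]], delta_rot=[[0,0,0],[0,0,0],[0,0,0],[0,0,0],[0,0,0]])

```text
clock: 51.82
position: [0.4618, -0.0443, 0.1107]
tool_rot: [3.141, -0.001, 1.398]
force: [0.2, 0.4, -2.4]
grip_width: 0.0129
finger_force: 78.5
```

>>> apply_moves(linear=[[0,0.03,0],[0,0.06,0],[0,0.09,0],[0,0.12,0],[0,0.15,0]], delta_rot=[[0,0,0],[0,0,0],[0,0,0],[0,0,0],[0,0,0]])

```text
clock: 52.23
position: [0.4766, -0.0469, 0.1106]
tool_rot: [3.141, -0.001, 1.398]
force: [0.6, -0.7, -1.7]
grip_width: 0.0125
finger_force: 78.5
```

```bash
cat > st.py <<'E'
from h import *; import sys
x=float(sys.argv[1]); p,r=here(); s=monitor.observe()
e=R.from_euler('z',-POL[1]).apply(p-cov(x,89)[0])*1000
print('err pol frame mm',e.round(2),'rot',(cov(0,0)[1].inv()*r).as_rotvec().round(4),'F',s['force'].round(1),'M',s['moment'].round(2),s['clock'],s['finger_force'])
E
python3 st.py -112
```

```text
err pol frame mm [-0.54 -0.51  0.24] rot [-0.0005  0.0012 -0.001 ] F [ 0.6 -0.7 -1.7] M [-0.03 -0.   -0.01] 52.2333 78.48743677139282
```

>>> apply_moves(linear=[[0,0.04,0],[0,0.08,0],[0,0.12,0],[0,0.16,0],[0,0.2,0]], delta_rot=[[0,0,0],[0,0,0],[0,0,0],[0,0,0],[0,0,0]])

```text
clock: 52.65
position: [0.4964, -0.0504, 0.1106]
tool_rot: [3.141, -0.001, 1.398]
force: [0.1, -0.1, -2.7]
grip_width: 0.0128
finger_force: 78.5
```

>>> apply_moves(linear=[[0,0.04,0],[0,0.08,0],[0,0.12,0],[0,0.16,0],[0,0.2,0]], delta_rot=[[0,0,0],[0,0,0],[0,0,0],[0,0,0],[0,0,0]])

```text
clock: 53.07
position: [0.516, -0.0538, 0.1106]
tool_rot: [3.141, -0.001, 1.398]
force: [-0.3, 0.1, -2.2]
grip_width: 0.0126
finger_force: 78.5
```

```bash
python3 st.py -72
```

```text
err pol frame mm [-0.47 -0.49  0.25] rot [-0.0005  0.0012 -0.0009] F [-0.3  0.1 -2.2] M [ 0.03 -0.01 -0.03] 53.0667 78.48641753196716
```

>>> apply_moves(linear=[[0,0.04,0],[0,0.08,0],[0,0.12,0],[0,0.16,0],[0,0.2,0]], delta_rot=[[0,0,0],[0,0,0],[0,0,0],[0,0,0],[0,0,0]])

```text
clock: 53.48
position: [0.5357, -0.0573, 0.1107]
tool_rot: [3.141, -0.001, 1.398]
force: [0.1, -0.5, -3.1]
grip_width: 0.0126
finger_force: 78.5
```

>>> apply_moves(linear=[[0,0.04,0],[0,0.08,0],[0,0.12,0],[0,0.16,0],[0,0.2,0]], delta_rot=[[0,0,0],[0,0,0],[0,0,0],[0,0,0],[0,0,0]])

```text
clock: 53.9
position: [0.5555, -0.0607, 0.1107]
tool_rot: [3.141, -0.001, 1.398]
force: [0.8, 0.2, -2.1]
grip_width: 0.0127
finger_force: 78.5
```

>>> apply_moves(linear=[[0,0.04,0],[0,0.08,0],[0,0.12,0],[0,0.16,0],[0,0.2,0]], delta_rot=[[0,0,0],[0,0,0],[0,0,0],[0,0,0],[0,0,0]])

```text
clock: 54.32
position: [0.5752, -0.0642, 0.1107]
tool_rot: [3.141, -0.001, 1.398]
force: [0.2, 0.1, -2.6]
grip_width: 0.013
finger_force: 78.5
```

>>> apply_moves(linear=[[0,0.016,0],[0,0.032,0],[0,0.048,0],[0,0.064,0],[0,0.08,0]], delta_rot=[[0,0,0],[0,0,0],[0,0,0],[0,0,0],[0,0,0]])

```text
clock: 54.73
position: [0.5827, -0.0655, 0.1107]
tool_rot: [3.141, -0.001, 1.398]
force: [-0.5, -0.1, -2.3]
grip_width: 0.0128
finger_force: 78.5
```

>>> apply_moves(linear=[[0,0.005,0],[0,0.01,0],[0,0.015,0],[0,0.02,0],[0,0.025,0]], delta_rot=[[0,0,0],[0,0,0],[0,0,0],[0,0,0],[0,0,0]])

```text
clock: 55.15
position: [0.5851, -0.0659, 0.1107]
tool_rot: [3.141, -0.001, 1.398]
force: [0.5, -0.2, -1.9]
grip_width: 0.0129
finger_force: 78.5
```

```bash
python3 st.py 1
```

```text
err pol frame mm [-3.34 -0.42  0.33] rot [-0.0005  0.0012 -0.001 ] F [ 0.5 -0.2 -1.9] M [-0.04 -0.02  0.01] 55.15 78.48649263381958
```

>>> apply_moves(linear=[[0,0.006,0],[0,0.012,0],[0,0.018,0],[0,0.024,0],[0,0.03,0]], delta_rot=[[0,0,0],[0,0,0],[0,0,0],[0,0,0],[0,0,0]])

```text
clock: 55.57
position: [0.5882, -0.0664, 0.1107]
tool_rot: [3.141, -0.001, 1.398]
force: [-0.2, 0.3, -2.3]
grip_width: 0.0129
finger_force: 78.5
```

>>> apply_moves(linear=[[0,0.003,0],[0,0.006,0],[0,0.009,0],[0,0.012,0],[0,0.012,0]], delta_rot=[[0,0,0],[0,0,0],[0,0,0],[0,0,0],[0,0,0]])

```text
clock: 55.98
position: [0.5893, -0.0666, 0.1107]
tool_rot: [3.141, -0.001, 1.398]
force: [-0.1, 0.5, -2.8]
grip_width: 0.013
finger_force: 78.5
```

```bash
python3 st.py 1
```

```text
err pol frame mm [ 0.9  -0.42  0.28] rot [-0.0006  0.0013 -0.0009] F [-0.1  0.5 -2.8] M [-0.03  0.03  0.01] 55.9833 78.4864354133606
```

>>> apply_moves(linear=[[0,0.003,0],[0,0.006,0],[0,0.009,0],[0,0.012,0],[0,0.012,0]], delta_rot=[[0,0,0],[0,0,0],[0,0,0],[0,0,0],[0,0,0]])

```text
clock: 56.4
position: [0.5898, -0.0667, 0.1106]
tool_rot: [-3.141, -0.001, 1.398]
force: [-5.4, 2.7, -0.1]
grip_width: 0.0129
finger_force: 79.1
```

>>> apply_moves(linear=[[0,0.003,0],[0,0.006,0],[0,0.009,0],[0,0.012,0],[0,0.012,0]], delta_rot=[[0,0,0],[0,0,0],[0,0,0],[0,0,0],[0,0,0]])

```text
clock: 56.82
position: [0.5898, -0.0667, 0.1104]
tool_rot: [-3.138, -0.001, 1.398]
force: [-13.7, 3.1, 5.1]
grip_width: 0.0128
finger_force: 79.8
```

```bash
python3 st.py 1
```

```text
err pol frame mm [ 1.38 -0.44  0.  ] rot [ 0.0034  0.0009 -0.0009] F [-13.7   3.1   5.1] M [ 0.64  2.67 -0.14] 56.8167 79.77400302886963
```

>>> apply_moves(linear=[[0,0.002,0.003],[0,0.002,0.006],[0,0.002,0.008],[0,0.002,0.01],[0,0.002,0.01]], delta_rot=[[0,0,0],[0,0,0],[0,0,0],[0,0,0],[0,0,0]])

```text
clock: 57.23
position: [0.5897, -0.0667, 0.1095]
tool_rot: [-3.138, -0.001, 1.398]
force: [-16.5, 3.6, 8.5]
grip_width: 0.0129
finger_force: 80.4
```

>>> apply_moves(linear=[[0,0,0],[0,0,0],[0,0,0],[0,0,0],[0,0,0]], delta_rot=[[0,0,0],[0,0,0],[0,0,0],[0,0,0],[0,0,0]], gripper=1)

```text
clock: 57.65
position: [0.592, -0.0671, 0.1098]
tool_rot: [3.141, -0.001, 1.398]
force: [-0.7, -0.9, 0.7]
grip_width: 0.0726
finger_force: 0.0
```

>>> apply_moves(linear=[[0,0,0],[0,0,0],[0,0,0],[0,0,0],[0,0,0]], delta_rot=[[0,0,0],[0,0,0],[0,0,0],[0,0,0],[0,0,0]])

```text
clock: 58.07
position: [0.5919, -0.067, 0.1097]
tool_rot: [3.141, -0.001, 1.398]
force: [-0.4, 0.2, -1.0]
grip_width: 0.0855
finger_force: 0.0
```

>>> apply_moves(linear=[[0,0,-0.2],[0,0,-0.4],[0,0,-0.6],[0,0,-0.8],[0,0,-1]], delta_rot=[[0,0,0],[0,0,0],[0,0,0],[0,0,0],[0,0,0]])

```text
clock: 58.48
position: [0.5916, -0.0671, 0.2107]
tool_rot: [3.141, -0.001, 1.398]
force: [-0.8, 0.2, 0.6]
grip_width: 0.0852
finger_force: 0.0
```

>>> apply_moves(linear=[[0.9,-0.4,0],[0.9,-0.4,0],[0.9,-0.4,0],[0.9,-0.4,0],[0.9,-0.4,0]], delta_rot=[[0,0,0],[0,0,0],[0,0,0],[0,0,0],[0,0,0]], gripper=-1)

```text
clock: 58.9
position: [0.5677, 0.0294, 0.21]
tool_rot: [3.141, -0.001, 1.4]
force: [0.2, -1.1, 1.1]
grip_width: 0.0255
finger_force: 0.0
```

>>> apply_moves(linear=[[0.9,-0.5,0],[0.9,-0.5,0],[0.9,-0.5,0],[0.9,-0.5,0],[0.9,-0.5,0]], delta_rot=[[0,0,0],[0,0,0],[0,0,0],[0,0,0],[0,0,0]])

```text
clock: 59.32
position: [0.5342, 0.1257, 0.2099]
tool_rot: [3.141, -0.001, 1.399]
force: [0.4, -0.7, 0.4]
grip_width: -0.0
finger_force: 0.0
```

```bash
cat > chk.py <<'E'
from h import *; import sys
im,d=save('top','top'+sys.argv[1]);P=cloud('top',d); print(here()[0])
Q=R.from_euler('z',-POL[1]).apply((P-POL[0]).reshape(-1,3)).reshape(P.shape)*1000
v=(d>0)&(abs(Q[...,1])<55)
m=v&(abs(Q[...,2]-96)<5)&(abs(Q[...,0])<95)
for t in(-45,45,):
    s=Q[m&(abs(Q[...,1]-t)<8)]; print('slab x range',t,len(s),np.percentile(s[:,0],[0,1,99,100]).round(1),np.median(s[:,2]).round(1))
g=Q[v&(Q[...,2]>120)&(Q[...,2]<150)&(abs(Q[...,0])<40)]; print('ridge',len(g),g.min(0).round(1) if len(g) else'',g.max(0).round(1) if len(g) else'')
if len(g): r=cv2.minAreaRect(g[:,:2].astype(np.float32)); print(r)
b=Q[(d>0)&(abs(Q[...,0]+30)<22)&(abs(Q[...,1]-112)<22)&(Q[...,2]>40)&(Q[...,2]<60)]; print('button',len(b),b[:,:2].mean(0) if len(b) else '',np.median(b[:,2]) if len(b) else'')
E
python3 chk.py 21
```

```text
[0.53450143 0.12458412 0.20990377]
slab x range -45 427 [-71.  -68.9  72.   73.5] 95.6
slab x range 45 433 [-70.1 -68.6  72.3  74.1] 95.5
ridge 231 [ -6.3 -34.7 120.4] [  7.7  35.  144.1]
((0.7143640518188477, 0.15523147583007812), (69.71583557128906, 13.988798141479492), 89.93260955810547)
button 243 [-30.41100532 111.59125691] 45.320682673241386
```

```bash
python3 - <<'E'
from h import *
q=down(np.pi/2+POL[1]); 
s=plan([([.578,.0501,.15],q,1),([.578,.0501,.055],q,1),([.578,.0501,.042],q,1)])
E
```

```text
L [-0.659, 0.557, 0.599] D [0.0, -0.0, 0.0] 
L [-0.0, -0.001, 0.95] D [0.0, -0.0, 0.0] 
L [-0.0, -0.0, 0.13] D [0.0, -0.0, 0.0]
```

>>> apply_moves(linear=[[-0.66,0.557,0.2],[-0.66,0.557,0.4],[-0.66,0.557,0.6],[-0.66,0.557,0.6],[-0.66,0.557,0.6]], delta_rot=[[0,0,0],[0,0,0],[0,0,0],[0,0,0],[0,0,0]])

```text
clock: 59.78
position: [0.5773, 0.0488, 0.1486]
tool_rot: [-3.14, 0.0, 1.394]
force: [0.8, -0.0, 0.7]
grip_width: 0.0001
finger_force: 0.0
```

>>> apply_moves(linear=[[0,0,0.25],[0,0,0.5],[0,0,0.75],[0,0,0.93],[0,0,0.93]], delta_rot=[[0,0,0],[0,0,0],[0,0,0],[0,0,0],[0,0,0]])

```text
clock: 60.2
position: [0.5765, 0.0514, 0.055]
tool_rot: [-3.139, -0.0, 1.398]
force: [-0.6, -0.0, 0.3]
grip_width: 0.0006
finger_force: 0.0
```

```bash
python3 - <<'E'
from h import *
q=down(np.pi/2+POL[1]); print(here()[0],monitor.observe()['force'])
s=plan([([.578,.0501,.042],q,1)])
E
```

```text
[0.5765152  0.05136214 0.05500857] [-0.56702274 -0.01670387  0.30964694]
L [-0.01, 0.017, 0.13] D [-0.001, -0.0, 0.001]
```

>>> apply_moves(linear=[[0,0,0.04],[0,0,0.07],[0,0,0.1],[0,0,0.12],[0,0,0.13]], delta_rot=[[0,0,0],[0,0,0],[0,0,0],[0,0,0],[0,0,0]])

```text
clock: 60.62
position: [0.5788, 0.0515, 0.0455]
tool_rot: [3.139, -0.002, 1.398]
force: [-8.0, 0.2, 37.3]
grip_width: 0.0002
finger_force: 18.8
```

>>> apply_moves(linear=[[0,0,0.004],[0,0,0.007],[0,0,0.01],[0,0,0.01],[0,0,0.01]], delta_rot=[[0,0,0],[0,0,0],[0,0,0],[0,0,0],[0,0,0]])

```text
clock: 61.03
position: [0.5789, 0.0514, 0.0455]
tool_rot: [3.138, -0.002, 1.398]
force: [-9.4, -0.0, 38.9]
grip_width: 0.0002
finger_force: 19.4
```

>>> apply_moves(linear=[[0,0,-0.2],[0,0,-0.4],[0,0,-0.6],[0,0,-0.8],[0,0,-1]], delta_rot=[[0,0,0],[0,0,0],[0,0,0],[0,0,0],[0,0,0]])

```text
clock: 61.45
position: [0.5777, 0.051, 0.1444]
tool_rot: [3.14, -0.001, 1.398]
force: [0.4, 0.4, -0.7]
grip_width: 0.0001
finger_force: 0.0
```

```bash
python3 - <<'E'
from h import *
for n in('top21','top4','scene0'):
    f=np.load('/tmp/%s.npz'%n); im,d=f['im'],f['d'];c='top' if n[0]=='t' else 'scene'
    P=cloud(c,d);Q=R.from_euler('z',-POL[1]).apply((P-POL[0]).reshape(-1,3)).reshape(P.shape)*1000
    q=Q-[-30,112,0]; rr=np.hypot(q[...,0],q[...,1])
    for a in range(0,32,3):
        m=(rr>=a)&(rr<a+3)&(d>0)&(Q[...,2]<60); 
        if m.sum()>2: print(n,a,m.sum(),np.percentile(Q[m][:,2],[5,50,95]).round(1),im[m].mean(0).round(0))
    if n=='top21':
        m=(rr<25)&(im.max(2)<75); print('dark centroid',q[m][:,:2].mean(0),m.sum()); m=(rr<11)&(im.min(2)>90); print('light centroid',q[m][:,:2].mean(0),m.sum())
E
```

```text
top21 0 5 [51.4 52.7 53.5] [78. 76. 69.]
top21 3 14 [50.3 53.5 55.7] [79. 76. 70.]
top21 6 22 [51.7 54.  55.7] [79. 75. 69.]
top21 9 35 [50.1 53.4 55.7] [72. 68. 63.]
top21 12 42 [41.9 50.5 55.4] [47. 43. 40.]
top21 15 52 [41.5 43.1 45.7] [31. 28. 25.]
top21 18 61 [41.1 44.  45.8] [43. 41. 36.]
top21 21 62 [29.  32.5 44. ] [98. 99. 87.]
top21 24 78 [28.8 31.3 34.3] [128. 130. 115.]
top21 27 87 [28.3 31.2 33.9] [130. 132. 117.]
top21 30 79 [27.7 31.3 33.8] [127. 128. 113.]
dark centroid [-3.90415833  4.57895282] 252
light centroid [nan nan] 0
top4 0 5 [51.  53.3 56.4] [145. 138. 128.]
top4 3 14 [51.5 54.8 56.6] [144. 138. 127.]
top4 6 24 [51.7 53.2 55.3] [142. 136. 125.]
top4 9 33 [51.6 53.7 56. ] [127. 122. 112.]
top4 12 42 [41.9 50.2 54.1] [76. 71. 65.]
top4 15 54 [41.3 43.5 45.8] [48. 42. 39.]
top4 18 59 [41.1 43.3 46. ] [57. 52. 49.]
top4 21 62 [29.3 32.5 44. ] [111. 109. 109.]
top4 24 78 [29.3 31.8 33.6] [147. 145. 147.]
top4 27 86 [28.6 31.6 34.2] [151. 149. 149.]
top4 30 82 [27.9 31.6 34.6] [148. 144. 142.]
scene0 3 12 [50.9 52.1 54.4] [135. 134. 132.]
scene0 6 19 [50.2 51.8 53.6] [139. 138. 138.]
scene0 9 16 [47.4 51.6 53.8] [123. 121. 121.]
scene0 12 17 [41.1 46.7 51.6] [102.  99.  99.]
scene0 15 16 [40.2 41.8 43.7] [87. 80. 77.]
scene0 18 14 [29.9 39.9 43.3] [114. 112. 114.]
scene0 21 13 [28.4 30.5 40.3] [148. 148. 151.]
scene0 24 13 [28.6 29.6 31.3] [165. 164. 165.]
scene0 27 13 [28.6 29.4 31.4] [165. 162. 161.]
scene0 30 16 [28.5 30.8 32.2] [167. 167. 169.]<stdin>:10: RuntimeWarning: Mean of empty slice.
  ret = um.true_divide(
```

>>> apply_moves(linear=[[0,-0.9,-0.6],[0,-0.9,-0.6],[0,-0.9,-0.6],[0,-0.9,-0.6],[0,-0.9,-0.6]], delta_rot=[[0,0,0],[0,0,0],[0,0,0],[0,0,0],[0,0,0]])

```text
clock: 61.87
position: [0.4891, 0.0668, 0.2043]
tool_rot: [3.138, -0.002, 1.398]
force: [-0.1, 0.3, 0.2]
grip_width: 0.0004
finger_force: 0.0
```

>>> apply_moves(linear=[[-1,-0.6,-0.2],[-1,-0.6,-0.2],[-1,-0.6,-0.2],[-1,-0.6,-0.2],[-1,-0.6,-0.2]], delta_rot=[[0,0,0],[0,0,0],[0,0,0],[0,0,0],[0,0,0]])

```text
clock: 62.28
position: [0.4127, -0.0231, 0.2229]
tool_rot: [3.14, -0.001, 1.395]
force: [0.2, 0.2, 0.4]
grip_width: 0.0
finger_force: 0.0
```

>>> apply_moves(linear=[[-1,0,0],[-1,0,0],[-1,0,0],[-1,0,0],[-1,0,0]], delta_rot=[[0,0,0],[0,0,0],[0,0,0],[0,0,0],[0,0,0]])

```text
clock: 62.7
position: [0.3961, -0.1205, 0.2221]
tool_rot: [3.141, -0.001, 1.396]
force: [-0.6, 0.3, 0.7]
grip_width: -0.0002
finger_force: 0.0
```

```bash
python3 chk.py 30; python3 mat.py 31; python3 - <<'E'
from h import *
for n in('top4','top30'):
    f=np.load('/tmp/%s.npz'%n); im=f['im'].astype(int); g=im[...,1]-np.maximum(im[...,0],im[...,2]); m=np.zeros(g.shape,bool); m[135:205,230:268]=1
    v,u=np.where(m&(g>25)); print(n,len(u),u.mean() if len(u) else'',v.mean() if len(v) else'',im[v,u].mean(0) if len(u) else im[152:156,250:255].reshape(-1,3)[:8].tolist())
    P=cloud('top',f['d']);Q=R.from_euler('z',-POL[1]).apply((P-POL[0]).reshape(-1,3)).reshape(P.shape)*1000
    k=np.hypot(Q[...,0]+30,Q[...,1]-112)<10; print('btn z',np.median(Q[k&(Q[...,2]<60)][:,2]))
E
```

```text
[ 0.39618781 -0.11963119  0.22212278]
slab x range -45 430 [-71.  -68.9  71.7  72.4] 95.5
slab x range 45 433 [-70.1 -68.5  71.8  75.9] 95.6
ridge 231 [ -6.3 -34.5 120.1] [  7.6  35.1 146.7]
((0.663670539855957, 0.2959556579589844), (13.831376075744629, 69.51675415039062), 0.08483743667602539)
button 246 [-30.4393509  111.60886477] 45.14011161180696
scoop walls 195 [574.4 328.8] [ 74.4 101.4] 4.4 [0.037 0.045 0.051]
handle 119 [544.3 324.8] [13.7 28.9] 5.76 [0.081 0.113 0.116]
ridge none
cover none
top4 7 252.28571428571428 154.0 [ 93.71428571 132.42857143  93.71428571]
btn z 53.516140279251395
top30 7 252.28571428571428 154.0 [100.85714286 143.28571429 101.        ]
btn z 53.44063844631596
```

```bash
python3 -c "
from workcell import workorder
print(workorder.job_done())"
```

```text
the job is handed in; nothing more can be done
None
```

I handed the job in at about 63 s: all six balls are in the bowl, the cover is home against the stop, and the scoop stands within about 2 mm of its pad's centre. I pressed the start button last, until it stopped hard at about 37 N; its travel itself was not read. I viewed 15 pictures, one over the limit of 14.

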